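Load a clamshell RF test fixture, pin its lid and hold it shut for the reading

ROBOT

A 6-joint arm with a two-finger parallel gripper is mounted at the origin on a cart in front of the work surface, level with it; the furniture and walls round the work are solid. World frame = base frame: x ahead of the robot, y to its left, z up, the work surface at z = 0. Lengths are in mm, angles in rad, forces in N, time in s.
With the tool pointing down it reaches from about 300 to 1000 mm from the base axis. Payload 5.1 kg.
Tool frame: the origin (TCP) lies at the very end of the fingers, on their centre line; the grasp point (between the pads) lies 19 mm behind it (r.grip_point_offset is the distance from the TCP to the grasp point, in mm); z points along the fingers, y is the line along which they close (so a half turn about z gives the same grasp; the last joint's range is limited). The gripper opens to 95 mm and grips with 3 to 60 N. Pads are 20 mm wide; open, the fingers measure 119 mm over their backs; the gripper's body (75 mm by 180 mm) begins 59 mm behind the grasp point.
Start: joints at [1.053, 0.124, 1.65, -0, 1.367, -0.083], TCP at [273.817, 589.499, 214.656] pointing down, gripper open.
Joint ranges: [-2.61, 2.61], [-1.02, 2.33], [0.03, 2.71], [-1.35, 4.49], [0.32, 2.68], [-2.91, 2.91]. Speed limits (rad/s): [2.57, 2.57, 3.14, 3.14, 3.14, 3.14].

INTERFACE

Orientations are given as a unit quaternion [w, x, y, z].
In Python, from station import observe, viewer, r gives the robot as it stands.
- The arm moves only by the tool drive_tool, never from a script. Its argument "steps" is a list of rows, each a list of 7 numbers: the turn, a rotation vector about the tool's x, y, z in degrees, then the shift along the tool's x, y, z in cm, then the gripper's target within -1 to 1 (shut at 1, half-way at 0, fully open at -1). In form: [[ax, ay, az, dx, dy, dz, claw], ...]. A call has 1 to 5 rows; each row shifts and turns the commanded pose from where the row before left it, along the tool's axes as they then stand; what a row does not reach is not made up. A row lasts 1/12 s, in which the tool goes at most 41.7 mm and 7.16 degrees, less where a joint would pass 70% of its speed; a pose out of reach is approached as far as the arm can. A call with a gripper value outside its range is refused whole. The fingers move at their own pace and stop on an object; "grip_force" is the grip in N (left out, the last holds). Time passes only in rows, so rows that do not move let the fingers close. It gives the time, the measured TCP pose, the force, the opening and the grip force at its end, in the units of the state.
- observe(): the state, without advancing time (a new reading comes with each control period).
- viewer.get_image(name): name is "side" or "top"; returns the picture (480x640x3 uint8, blue, green, red); there is no depth.
- viewer.camera_info(name): a dict with "fx", "fy", "cx", "cy" (pixels), "T" (4x4, takes a point from camera to world coordinates). Camera axes: x right, y down, z forward; pixel columns grow to the right and rows downward; lengths in mm; the calibration is good to about 2 mm. A picture is of the moment at which its call begins. camera_info takes no time and is no camera call.
- r.job_done(): hands the job in; it is judged then, once.
The state is a dict: "time": time; "joints": joint angles; "joint_velocities": joint speeds; "effort": joint torques, N m; "tcp_pos": TCP position; "ee_rot": TCP orientation; "ft_force": force on the tool from outside, world axes, zero at the start; "wrist_torque": the same for the moment, N m; "gripper_width": finger opening in mm; "grip_force": force on a finger pad.
Only numpy, scipy, OpenCV 4.12 (cv2) and the standard library are available. Lean on these libraries where they do the work, as an engineer would, in place of code of your own. Each camera call takes 0.05 s, during which the arm holds its last target. There are 200 camera calls.

TASK

Lay the amplifier module into the nest of the open clamshell test fixture, right side up with its coax jack towards the end with the pin bore, let go of it, then swing the lid over so that it lies on the module. Take the pin with the tall, narrow knob from the rack (the one with the low, wide knob is too short), push it down through the hole in the lid into the bore below it so that it lines the two halves up, and press on it until its collar has squeezed the lid fully shut against the nest's springs. Finish like that, still holding the pin and pressing it down so that the lid stays shut for the measurement; leave the short pin and the other loose things where they are.

Things in the scene. Friction and masses are not known exactly. Their poses are not given: they have to be found in the camera images.
- fixture: clamshell test fixture of bare and dark anodised aluminium, fixed to the bench: base plate 206 x 112 mm (x, y) on four 12 mm feet, its top 24 mm above the bench. Origin: its middle, at bench level; z up; +x points to the hinge end (towards the right-hand bench), -x to the end with the pin bore. In its middle the sprung nest for the module, over it the hinged lid.
- nest_floor (a point): centre of the nest's floor, 42 mm above the bench over the fixture's origin; a black plastic frame. The module lies in it flat, origin on this point, axes along the fixture's. Corner guides 7 mm high (flared lips to 9 mm) leave 1.5 mm each side in y, 2 mm each end in x. Sides open for fingers at x = -25 to 25 mm (nothing above 24 mm outside y = +-19 mm). The -x end has a 28 mm gap for the jack.
- nest (a joint): travel of the spring-loaded nest, m: 0 = up, at rest; 0.003 = 3 mm down, with the module pressed on the contacts by the shut lid. About 4 N starts it moving and 16 N holds it 3 mm down; it springs back when let go.
- lid (a joint): angle of the lid, rad: 0 = shut, level; 1.57 = upright; starts open at 1.85 to 2.05 (stop 2.05), leaning back. Stiff, damped hinge: stays where left near upright (1 N at its edge moves it), sinks shut by itself in about 2 s from below 0.6. On a module in the nest it rests about 0.05 proud; pressed down 9 mm at its pin hole (about 8 N there) it is shut.
- lid_hinge (a point): middle of the hinge axis: at fixture x = +85 mm, y = 0, 60 mm above the bench; the axis runs along fixture y.
- lid_hole (a point): centre of the pin hole in the lid, on the lid's outer face (the upper one when shut): 165 mm from the hinge axis. Hole 10 mm wide with a 2 mm countersink, lid 8 mm thick. Shut, this point is 64 mm above the bench, straight above the bore.
- lid_edge (a point): point on the lid's outer face, mid-width, 150 mm from the hinge axis. The lid is 84 mm wide out to 144 mm from the hinge, then a tongue 44 mm wide runs to 185 mm; two ribs 6 mm wide and 4 mm high run along its outer face 34 mm either side of the middle, 18 to 138 mm from the hinge.
- bore (a point): centre of the mouth of the pin bore in the fixture's post: at fixture x = -80 mm, y = 0, 55 mm above the bench; vertical, 10 mm wide, 31 mm deep.
- module: amplifier module to be tested, loose in the tray on the right-hand bench: aluminium carrier plate 72 x 46 x 8 mm (x, y, z) with a small board and two shield cans on top (13 mm high in all), 90 g. Origin: centre of its underside; z up out of the cans' side; a brass coax jack 6 mm thick sticks out 10 mm from its -x end. Starts with the jack pointing to the robot's left. Take it across its 46 mm width.
- module_jack (a point): outer end of the module's coax jack: 46.5 mm from the module's origin along its -x, 4 mm above its underside.
- long_pin: the pin to use, standing in a rack bore: steel shank 8 mm thick, 36 mm long, below a round collar 24 mm wide, 4 mm thick; above that a black round knob 18 mm wide and 32 mm tall; 60 g. Origin: centre of the collar's underside, 48 mm above the bench in the rack; z up along the pin.
- pin_knob (a point): point on the pin's axis inside the knob, 24 mm above the collar's underside: a good height to grip.
- pin_tip (a point): tip of the long pin's shank (tapered over its last 6 mm), 36 mm below its origin.
- short_pin: another pin of the same shank and collar, but only 16 mm long and with a low, wide knob (28 mm wide, 12 mm tall), in the other end bore of the rack. Leave it alone. Origin: centre of its collar's underside.
- rack: grey plastic pin rack fixed on the right-hand bench: 44 x 120 mm (x, y), its top 48 mm above the bench, on a foot 56 x 132 mm; three bores in a row along its y at -40, 0 and +40 mm; the pins stand in the two end ones, either way round. Origin: its middle, at bench level.
- tray: shallow black plastic tray fixed on the right-hand bench, 146 x 130 mm (x, y), its floor 12 mm above the bench, rim 21 mm above the bench, walls 4 mm thick. Origin: its middle, at bench level.
- spanner: small open-ended torque spanner with an orange handle, 151 mm long, lying loose near the fixture; a bystander.
- attenuator: small coax attenuator, 13 x 38 mm, lying loose near the fixture; a bystander.
- adapter: small gold-coloured coax adapter, 11 x 36 mm, lying loose near the fixture; a bystander.
- heat_sink: finned heat sink, 42 x 42 x 23 mm, lying fins up, loose, on the right-hand bench; a bystander.
Mind the look-alikes: they are no part of the job. Several things have the shape of the module; the one meant has the colours described above.

How it is judged:
By the outcome, as a careful person would: the job done as asked, in the order asked, and still so for the second after the job is handed in, while the arm keeps its last pose, push and grip.
It also fails if it takes over 70 s, if anything falls off the work surface, if the arm or the gripper's body presses on something with over 40 N, if the wrist force passes 120 N, or if a joint passes its speed limit or range.

## Working session

There is one attempt and no reset: what is moved stays moved. The work goes in short steps, Python scripts to look and compute and a tool call to move; the robot and the scene stay as the last step left them, time stands still between calls to the robot, and variables do not carry over. Pictures are saved under pics/ and viewed, at most 10 in all, crops included, and the job is handed in when it is done.

Besides the shell and the picture viewer there is one more tool, called after "Request:" by a JSON object that holds its "fn" and its "kwargs", one argument or row to a line. drive_tool: Moves the arm, as the interface text tells. Its arguments: {"type":"object","properties":{"steps":{"type":"array"},"grip_force":{"type":"number"}},"required":["steps"]}

```bash
ls; mkdir -p pics; python3 - <<'E'
from station import observe, viewer, r
import cv2,numpy as np
np.set_printoptions(precision=4,suppress=True)
for n in("side","top"):
    cv2.imwrite(f"pics/{n}0.png",viewer.get_image(n)); c=viewer.camera_info(n); print(n,c)
print(observe()); print(r.grip_point_offset,[a for a in dir(r) if a[0]!='_'])
E
```

```text
pics
side {'fx': 593.2548210890885, 'fy': 593.2548210890885, 'cx': 318.5226791950907, 'cy': 232.49730670659636, 'T': array([[    0.9352,    -0.1765,     0.307 ,   100.0817],
       [   -0.3541,    -0.4673,     0.8101, -1199.3781],
       [    0.0005,    -0.8663,    -0.4996,   855.5369],
       [    0.    ,     0.    ,     0.    ,     1.    ]])}
top {'fx': 613.6804218233362, 'fy': 613.6804218233362, 'cx': 312.3565300723249, 'cy': 247.12683455759836, 'T': array([[  -0.022 ,   -0.9897,    0.1417,  326.158 ],
       [  -0.9997,    0.0208,   -0.0102,   56.8438],
       [   0.0071,   -0.1419,   -0.9899, 1769.7863],
       [   0.    ,    0.    ,    0.    ,    1.    ]])}
{'time': 0.1, 'joints': array([ 1.0534,  0.1244,  1.6515, -0.    ,  1.3675, -0.0826]), 'joint_velocities': array([-0.0007, -0.0016, -0.0031,  0.0004, -0.0008,  0.0002]), 'effort': array([  0.0002, -41.888 , -36.1096,   0.0776,   0.0462,  -0.0001]), 'tcp_pos': array([273.5199, 589.0114, 213.5356]), 'ee_rot': array([-0.0003,  0.2157,  0.9765, -0.0009]), 'ft_force': array([0.5129, 0.6927, 0.2079]), 'wrist_torque': array([-0.0382,  0.0031,  0.0115]), 'grip_force': 0.0, 'gripper_width': 95.08865798390816}
18.8 ['PlanningError', 'grip_point_offset', 'job_done']
```

View pics/top0.png

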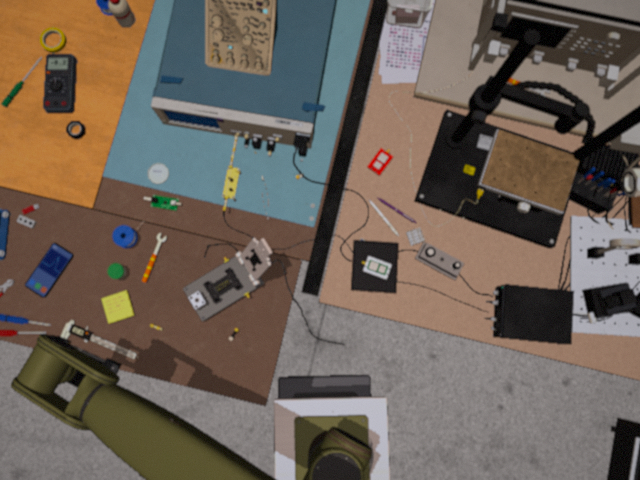

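View pics/side0.png

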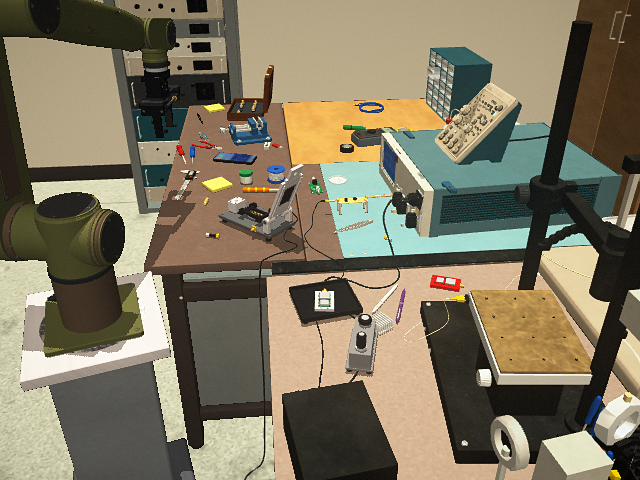

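Top view: the tray with the white and green module is near (377,266), the rack near (440,260) and the fixture near (228,283) with its lid open at (258,255). Candidates for the module are the boarded part in the tray (377,266), the green board (162,202) and the red part (380,161). Candidates for the pin are the rack ends (427,256) and (457,265). Next I'll check these in one close crop.

```bash
python3 - <<'E'
import cv2,numpy as np
t=cv2.imread("pics/top0.png");s=cv2.imread("pics/side0.png")
f=lambda im,x,y,w,h,W,H:cv2.resize(im[y:y+h,x:x+w],(W,H),interpolation=cv2.INTER_CUBIC)
a=np.hstack([f(t,175,230,100,75,400,300),f(t,345,225,130,75,400,300)])
b=np.hstack([f(s,215,160,100,75,400,300),f(s,285,270,133,100,400,300)])
cv2.imwrite("pics/comp0.png",np.vstack([a,b]))
E
```

```text
(no output)
```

View pics/comp0.png

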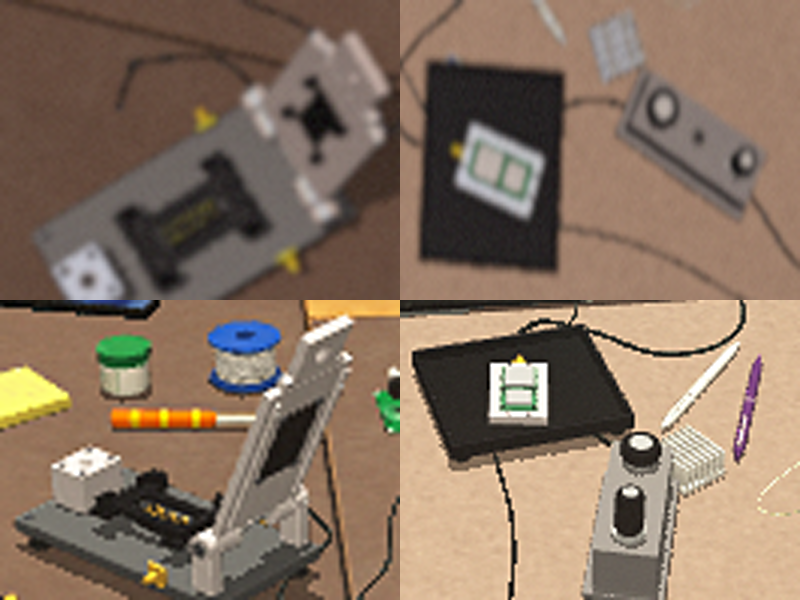

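Crops: the module is the white plate with green board and cans. Its brass jack is at top px (363,263), pointing to the robot's left. The long pin (tall narrow knob) is the rack end away from the tray, top px (457,265) and side px (361,340). The short pin with the wide knob is at (430,252). I'll fit model outlines to both images.

```bash
cat > h.py <<'E'
import cv2,numpy as np
from scipy.optimize import differential_evolution,minimize
from scipy.ndimage import map_coordinates
from station import observe, viewer, r
np.set_printoptions(precision=3,suppress=True)
C={n:viewer.camera_info(n) for n in("side","top")}
def proj(n,P):
    c=C[n];P=np.atleast_2d(P)-c["T"][:3,3];p=P@c["T"][:3,:3]
    return np.c_[c["fx"]*p[:,0]/p[:,2]+c["cx"],c["fy"]*p[:,1]/p[:,2]+c["cy"]]
def ray(n,u,v,z):
    c=C[n];d=c["T"][:3,:3]@[(u-c["cx"])/c["fx"],(v-c["cy"])/c["fy"],1];o=c["T"][:3,3]
    return o+d*(z-o[2])/d[2]
def place(L,x,y,a):
    c,s=np.cos(a),np.sin(a);L=np.atleast_2d(L)
    return np.c_[x+c*L[:,0]-s*L[:,1],y+s*L[:,0]+c*L[:,1],L[:,2]]
def rect(w,h,z,x=0,y=0): # edges as list of (p,q)
    k=[(x+a*w/2,y+b*h/2,z) for a,b in((-1,-1),(1,-1),(1,1),(-1,1))]
    return [(k[i],k[(i+1)%4]) for i in range(4)]
def samp(E): return [np.linspace(p,q,40)[2:-2] for p,q in E]
def grads(im):
    g=cv2.GaussianBlur(im,(0,0),.8).astype(float)
    return [np.moveaxis(cv2.Sobel(g,-1,*d),2,0) for d in((1,0),(0,1))]
def fit(ims,E,x0,span,cams=("side","top")):
    G={n:grads(ims[n]) for n in cams};S=samp(E)
    def cost(q):
        t=0
        for n in cams:
            for s in S:
                uv=proj(n,place(s,*q));d=uv[-1]-uv[0];d/=np.linalg.norm(d)
                m=sum(np.abs(np.mean([0]))*0+ (map_coordinates(G[n][0][c],[uv[:,1],uv[:,0]],order=1)*-d[1]+map_coordinates(G[n][1][c],[uv[:,1],uv[:,0]],order=1)*d[0])**2 for c in range(3))
                t-=np.mean(np.minimum(np.sqrt(m),150))
        return t/len(S)/len(cams)
    b=[(a-w,a+w) for a,w in zip(x0,span)]
    R=differential_evolution(cost,b,seed=0,maxiter=60,popsize=12,tol=1e-6)
    return R.x,R.fun
E
cat > m.py <<'E'
from h import *
ims={n:cv2.imread(f"pics/{n}0.png") for n in C}
b=ray("top",196.75,300,55);b2=ray("side",215+92/4,160+153/4,55)
hg=ray("top",247.25,268,66);a=np.arctan2(*(hg-b)[1::-1]);print("bore",b,b2,"yaw",a,np.linalg.norm((hg-b)[:2]))
f0=(b+(np.array([np.cos(a),np.sin(a),0])*80))[:2]
lp=ray("top",345+343/3.077,225+40,78);lp2=ray("side",285+229/3.,270+195/3.,78)
sp=ray("top",345+260/3.077,225+27,62);print("long",lp,lp2,"short",sp)
ra=np.arctan2(*(sp-lp)[1::-1])-np.pi/2
mj=ray("top",345+55/3.077,225+37.5,18);mc=ray("top",345+99/3.077,225+42.5,22);print("jack",mj,"mod",mc)
ma=np.arctan2(*(mc-mj)[1::-1])
tc=ray("top",345+92/3.077,225+41,21)
obj={"fix":(rect(206,112,24)+rect(206,112,24)[2:],[*f0,a],[12,12,.1]),
"mod":(rect(72,46,20),[*mc[:2],ma],[12,12,.3]),
"rack":(rect(44,120,48),[*((lp+sp)/2)[:2],ra],[12,12,.15]),
"tray":(rect(146,130,21),[*tc[:2],0],[15,15,.2])}
for k,(E,x0,sp_) in obj.items():
    print(k,"init",np.array(x0))
    for cams in(("top",),("side",),("side","top")):
        x,c=fit(ims,E,x0,sp_,cams);print("  ",cams,x,round(c,1))
    for n in C:
        for p,q in E: 
            uv=proj(n,place([p,q],*x))
            cv2.line(ims[n],*[tuple(int(round(v*16)) for v in w) for w in uv],(255,0,255),1,cv2.LINE_AA,4)
t,s=ims["top"],ims["side"]
g=lambda im,x,y,w,h,W,H:cv2.resize(im[y:y+h,x:x+w],(W,H),interpolation=cv2.INTER_CUBIC)
cv2.imwrite("pics/fit.png",np.vstack([np.hstack([g(t,175,235,100,90,400,300),g(t,345,225,130,75,400,300)]),np.hstack([g(s,215,160,100,80,400,300),g(s,285,270,133,110,400,300)])]))
E
python3 m.py
```

```text
bore [429.703 364.392  55.   ] [438.82  376.561  55.   ] yaw -1.030015770489153 165.85632959123694
long [ 509.781 -359.71    78.   ] [ 512.065 -356.487   78.   ] short [ 549.872 -289.722   62.   ]
jack [ 529.242 -105.374   18.   ] mod [ 513.492 -145.513   22.   ]
fix init [470.888 295.807  -1.03 ]
   ('top',) [471.74  294.742  -1.034] -117.2
   ('side',) [472.816 296.182  -1.036] -99.4
   ('side', 'top') [471.857 295.147  -1.031] -107.6
mod init [ 513.492 -145.513   -1.945]
   ('top',) [ 515.758 -145.032   -1.936] -150.0
   ('side',) [ 512.762 -142.226   -1.964] -150.0
   ('side', 'top') [ 515.478 -146.221   -1.969] -150.0
rack init [ 529.827 -324.716   -0.52 ]
   ('top',) [ 536.05  -316.856   -0.524] -101.4
   ('side',) [ 527.62  -324.57    -0.547] -138.0
   ('side', 'top') [ 529.778 -325.808   -0.53 ] -112.4
tray init [ 518.062 -139.26     0.   ]
   ('top',) [ 517.55  -140.228   -0.121] -150.0
   ('side',) [ 515.989 -136.157   -0.095] -126.6
   ('side', 'top') [ 516.013 -136.157   -0.095] -138.3
```

View pics/fit.png

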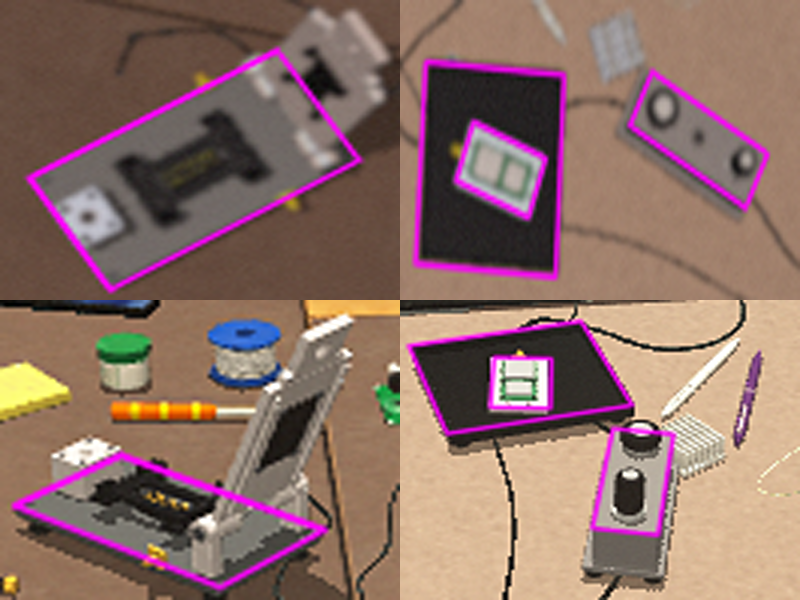

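Fits agree with the stated sizes, with both cameras within about 2-3 mm:

| Object | x (mm) | y (mm) | Yaw (rad) |
|---|---|---|---|
| Fixture | 472 | 295 | -1.033 |
| Module | 514.5 | -144.5 | -1.95 |
| Rack | 529.5 | -325.5 | -0.53 |

I'll write a small row planner and set out.

```bash
cat > plan.py <<'E'
from h import *
def pose():
    o=observe();w,x,y,z=o["ee_rot"]
    X=np.array([1-2*(y*y+z*z),2*(x*y+w*z)]);return o,o["tcp_pos"],np.arctan2(X[1],X[0])-np.pi/2
def plan(tgts,claw,start=None,step=40,deg=7.0):
    """tgts: (x,y,z,yaw of tool y axis). prints rows"""
    o,p,a=pose();
    if start is not None:p,a=np.array(start[:3]),start[3]
    else: print("at",p,"yaw",round(a,4),"F",o["ft_force"],"w",round(o["gripper_width"],1),"gf",round(o["grip_force"],1),"t",round(o["time"],2))
    for t in tgts:
        d=np.array(t[:3])-p;da=(t[3]-a+np.pi)%(2*np.pi)-np.pi
        n=max(int(np.ceil(max(np.linalg.norm(d)/step,abs(np.degrees(da))/deg))),1)
        R=[]
        for i in range(n):
            th=a+da*(i+.5)/n # tool y angle
            X=np.array([np.cos(th+np.pi/2),np.sin(th+np.pi/2)]);Y=np.array([np.cos(th),np.sin(th)]);e=d/n/10
            R.append([0,0,round(-np.degrees(da)/n,2),round(float(e[:2]@X),2),round(float(e[:2]@Y),2),round(float(-e[2]),2),claw])
        for i in range(0,n,5):print(str([[float(v) if v%1 else int(v) for v in q] for q in R[i:i+5]]).replace(" ",""))
        print("-- reached",t);p,a=np.array(t[:3]),t[3]
E
python3 - <<'E'
from plan import *
plan([(273.8,589.5,320,1.136),(514.5,-144.5,140,-.38)],-.5)
E
```

```text
at [273.52  589.011 213.536] yaw 1.1361 F [0.513 0.693 0.208] w 95.1 gf 0.0 t 0.1
[[0,0,0,0,0.02,-3.55,-0.5],[0,0,0,0,0.02,-3.55,-0.5],[0,0,0,0,0.02,-3.55,-0.5]]
-- reached (273.8, 589.5, 320, 1.136)
[[0,0,4.34,-2.74,-2.72,0.9,-0.5],[0,0,4.34,-2.94,-2.5,0.9,-0.5],[0,0,4.34,-3.12,-2.27,0.9,-0.5],[0,0,4.34,-3.28,-2.03,0.9,-0.5],[0,0,4.34,-3.43,-1.78,0.9,-0.5]]
[[0,0,4.34,-3.55,-1.51,0.9,-0.5],[0,0,4.34,-3.66,-1.24,0.9,-0.5],[0,0,4.34,-3.74,-0.96,0.9,-0.5],[0,0,4.34,-3.8,-0.67,0.9,-0.5],[0,0,4.34,-3.84,-0.38,0.9,-0.5]]
[[0,0,4.34,-3.86,-0.09,0.9,-0.5],[0,0,4.34,-3.86,0.2,0.9,-0.5],[0,0,4.34,-3.83,0.49,0.9,-0.5],[0,0,4.34,-3.78,0.78,0.9,-0.5],[0,0,4.34,-3.71,1.07,0.9,-0.5]]
[[0,0,4.34,-3.62,1.35,0.9,-0.5],[0,0,4.34,-3.51,1.62,0.9,-0.5],[0,0,4.34,-3.38,1.88,0.9,-0.5],[0,0,4.34,-3.22,2.13,0.9,-0.5],[0,0,4.34,-3.05,2.36,0.9,-0.5]]
-- reached (514.5, -144.5, 140, -0.38)
```

Request:
{"fn": "drive_tool", "kwargs": {
  "steps": [
    [0, 0, 0, 0, 0, -3.6, -0.5],
    [0, 0, 0, 0, 0, -3.6, -0.5],
    [0, 0, 0, 0, 0, -3.6, -0.5]
  ],
  "grip_force": 20
}}

```text
time: 0.35
tcp_pos: [273.4, 588.8, 322.1]
ee_rot: [-0.001, 0.216, 0.976, -0.002]
ft_force: [0.4, 1.3, -0.0]
gripper_width: 80.3
grip_force: 0.0
```

Request:
{"fn": "drive_tool", "kwargs": {
  "steps": [
    [0, 0, 4.34, -2.74, -2.72, 0.9, -0.5],
    [0, 0, 4.34, -2.94, -2.5, 0.9, -0.5],
    [0, 0, 4.34, -3.12, -2.27, 0.9, -0.5],
    [0, 0, 4.34, -3.28, -2.03, 0.9, -0.5],
    [0, 0, 4.34, -3.43, -1.78, 0.9, -0.5]
  ]
}}

```text
time: 0.77
tcp_pos: [340.8, 406.8, 276.7]
ee_rot: [-0.0, 0.397, 0.918, -0.0]
ft_force: [0.6, -0.5, 0.1]
gripper_width: 71.1
grip_force: 0.0
```

Request:
{"fn": "drive_tool", "kwargs": {
  "steps": [
    [0, 0, 4.34, -3.55, -1.51, 0.9, -0.5],
    [0, 0, 4.34, -3.66, -1.24, 0.9, -0.5],
    [0, 0, 4.34, -3.74, -0.96, 0.9, -0.5],
    [0, 0, 4.34, -3.8, -0.67, 0.9, -0.5],
    [0, 0, 4.34, -3.84, -0.38, 0.9, -0.5]
  ]
}}

```text
time: 1.18
tcp_pos: [407.9, 225.7, 231.9]
ee_rot: [-0.0, 0.563, 0.827, -0.0]
ft_force: [0.3, 0.7, 0.8]
gripper_width: 71.6
grip_force: 0.0
```

Request:
{"fn": "drive_tool", "kwargs": {
  "steps": [
    [0, 0, 4.34, -3.86, -0.09, 0.9, -0.5],
    [0, 0, 4.34, -3.86, 0.2, 0.9, -0.5],
    [0, 0, 4.34, -3.83, 0.49, 0.9, -0.5],
    [0, 0, 4.34, -3.78, 0.78, 0.9, -0.5],
    [0, 0, 4.34, -3.71, 1.07, 0.9, -0.5]
  ]
}}

```text
time: 1.6
tcp_pos: [475.0, 44.6, 187.0]
ee_rot: [-0.0, 0.709, 0.706, 0.0]
ft_force: [0.8, 0.4, 0.0]
gripper_width: 71.1
grip_force: 0.0
```

Request:
{"fn": "drive_tool", "kwargs": {
  "steps": [
    [0, 0, 4.34, -3.62, 1.35, 0.9, -0.5],
    [0, 0, 4.34, -3.51, 1.62, 0.9, -0.5],
    [0, 0, 4.34, -3.38, 1.88, 0.9, -0.5],
    [0, 0, 4.34, -3.22, 2.13, 0.9, -0.5],
    [0, 0, 4.34, -3.05, 2.36, 0.9, -0.5]
  ]
}}

```text
time: 2.02
tcp_pos: [542.4, -136.4, 141.8]
ee_rot: [-0.0, 0.829, 0.56, -0.0]
ft_force: [0.9, 0.8, 0.4]
gripper_width: 71.3
grip_force: 0.0
```

Request:
{"fn": "drive_tool", "kwargs": {
  "steps": [
    [0, 0, 0, 0, 0, 0, -0.5],
    [0, 0, 0, 0, 0, 0, -0.5],
    [0, 0, 0, 0, 0, 0, -0.5]
  ]
}}

```text
time: 2.27
tcp_pos: [542.0, -134.2, 142.1]
ee_rot: [-0.001, 0.828, 0.561, -0.0]
ft_force: [-0.7, -0.2, 0.2]
gripper_width: 71.5
grip_force: 0.0
```

```bash
python3 - <<'E'
from plan import *
ims={n:viewer.get_image(n) for n in C}
for n in C: cv2.imwrite(f"pics/{n}1.png",ims[n])
plan([(514.5,-144.5,15,-.38)],-.5)
o,p,a=pose()
for n in C: print(n,proj(n,p))
t,s=ims["top"],ims["side"]
g=lambda im,x,y,w,h,W,H:cv2.resize(im[y:y+h,x:x+w],(W,H),interpolation=cv2.INTER_CUBIC)
cv2.imwrite("pics/h1.png",np.hstack([g(t,330,220,100,100,400,400),g(s,270,200,100,100,400,400)]))
E
```

```text
at [ 542.275 -133.416  142.884] yaw -0.3773 F [-0.058  0.544 -0.593] w 71.0 gf 0.0 t 2.37
[[0,0,0.04,-0.51,-0.54,3.2,-0.5],[0,0,0.04,-0.51,-0.54,3.2,-0.5],[0,0,0.04,-0.51,-0.54,3.2,-0.5],[0,0,0.04,-0.51,-0.54,3.2,-0.5]]
-- reached (514.5, -144.5, 15, -0.38)
side [[334.158 250.51 ]]
top [[377.306 251.982]]
```

View pics/h1.png

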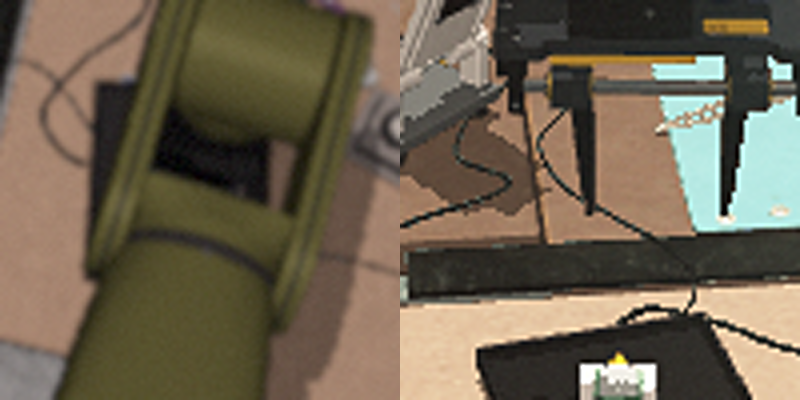

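The side picture shows both finger tips, midpoint about (334,253.7), against a projected TCP of (334.2,250.5). That agrees within the pads' half width. The top view is hidden by the arm. The drift came from the row axes, which apply before the turn, so I'll fix the planner and refine the module fit.

```bash
sed -i 's/(i+.5)\/n # tool y/i\/n # tool y/' plan.py; sed -i 's/np.minimum(np.sqrt(m),150)/np.minimum(np.sqrt(m),cap)/; s/cams=("side","top")):/cams=("side","top"),cap=400):/' h.py; python3 - <<'E'
from plan import *
ims={n:cv2.imread(f"pics/{n}0.png") for n in C}
for cams in(("top",),("side",)): print(cams,*fit(ims,rect(72,46,20),[514.5,-144.5,-1.95],[10,10,.15],cams))
for cams in(("top",),("side",)): print("tray",cams,*fit(ims,rect(146,130,21),[516.5,-138,-.1],[10,10,.1],cams,250))
for cams in(("top",),("side",)): print("fix",cams,*fit(ims,rect(206,112,24),[472,295,-1.033],[10,10,.1],cams,250))
E
```

```text
('top',) [ 515.294 -144.401   -1.92 ] -400.0
('side',) [ 512.989 -147.581   -1.986] -399.41048653680747
tray ('top',) [ 516.885 -137.875   -0.116] -250.0
tray ('side',) [ 514.919 -136.578   -0.099] -200.7415136607562
fix ('top',) [473.069 296.182  -1.028] -145.42352936351898
fix ('side',) [472.488 297.485  -1.034] -134.4362959358338
```

```bash
python3 - <<'E'
from plan import *
plan([(514.3,-145.5,60,-.38),(514.3,-145.5,15,-.38)],-.5)
E
```

```text
at [ 542.275 -133.416  142.884] yaw -0.3773 F [-0.058  0.544 -0.593] w 71.0 gf 0.0 t 2.37
[[0,0,0.05,-0.72,-0.72,2.76,-0.5],[0,0,0.05,-0.72,-0.72,2.76,-0.5],[0,0,0.05,-0.72,-0.72,2.76,-0.5]]
-- reached (514.3, -145.5, 60, -0.38)
[[0,0,0,0,0,2.25,-0.5],[0,0,0,0,0,2.25,-0.5]]
-- reached (514.3, -145.5, 15, -0.38)
```

Request:
{"fn": "drive_tool", "kwargs": {
  "steps": [
    [0, 0, 0, -0.72, -0.72, 2.76, -0.5],
    [0, 0, 0, -0.72, -0.72, 2.76, -0.5],
    [0, 0, 0, -0.72, -0.72, 2.76, -0.5],
    [0, 0, 0, 0, 0, 2.2, -0.5],
    [0, 0, 0, 0, 0, 2.2, -0.5]
  ]
}}

```text
time: 2.78
tcp_pos: [513.8, -145.2, 15.2]
ee_rot: [0.0, 0.827, 0.562, 0.0]
ft_force: [0.1, 0.4, -0.5]
gripper_width: 71.1
grip_force: 0.0
```

Request:
{"fn": "drive_tool", "kwargs": {
  "steps": [
    [0, 0, 0, 0, 0, 0, 0.3],
    [0, 0, 0, 0, 0, 0, 0.3],
    [0, 0, 0, 0, 0, 0, 0.3],
    [0, 0, 0, 0, 0, 0, 0.3],
    [0, 0, 0, 0, 0, 0, 0.3]
  ]
}}

```text
time: 3.2
tcp_pos: [515.0, -146.3, 16.9]
ee_rot: [0.001, 0.827, 0.562, 0.001]
ft_force: [-0.5, 1.5, 2.1]
gripper_width: 45.6
grip_force: 20.0
```

Request:
{"fn": "drive_tool", "kwargs": {
  "steps": [
    [0, 0, 0, 0, 0, 0, 0.3],
    [0, 0, 0, 0, 0, 0, 0.3]
  ]
}}

```text
time: 3.37
tcp_pos: [515.0, -146.3, 16.9]
ee_rot: [0.0, 0.828, 0.561, 0.001]
ft_force: [-0.3, 2.6, 5.1]
gripper_width: 45.5
grip_force: 20.0
```

Request:
{"fn": "drive_tool", "kwargs": {
  "steps": [
    [0, 0, 0, 0, 0, -1, 0.3],
    [0, 0, 0, 0, 0, -3, 0.3],
    [0, 0, 0, 0, 0, -4, 0.3],
    [0, 0, 0, 0, 0, -4, 0.3],
    [0, 0, 0, 0, 0, 0, 0.3]
  ]
}}

```text
time: 3.78
tcp_pos: [519.5, -148.8, 145.9]
ee_rot: [0.007, 0.828, 0.561, 0.004]
ft_force: [1.5, -0.6, 1.0]
gripper_width: 45.5
grip_force: 20.0
```

```bash
python3 - <<'E'
from plan import *
im=viewer.get_image("side");cv2.imwrite("pics/side2.png",im)
o,p,a=pose();u=proj("side",p)[0];print(u)
x,y=int(u[0])-40,int(u[1])-35
cv2.imwrite("pics/h2.png",cv2.resize(im[y:y+70,x:x+80],(640,560),interpolation=cv2.INTER_CUBIC))
# hover over nest
print(proj("side",place([[0,0,160]],472.4,295.8,-1.033)))
plan([(p[0],p[1],230,-.38),(472.4,295.8,220,.538),(472.4,295.8,100,.538)],.3)
E
```

```text
[326.586 255.974]
[[254.119 175.074]]
at [ 517.891 -148.23   142.312] yaw -0.3791 F [ 0.556 -0.526  0.06 ] w 45.8 gf 20.0 t 3.83
[[0,0,0.02,0,0,-2.92,0.3],[0,0,0.02,0,0,-2.92,0.3],[0,0,0.02,0,0,-2.92,0.3]]
-- reached (np.float64(517.8907535703769), np.float64(-148.22968413105133), 230, -0.38)
[[0,0,-4.38,3.3,-1.72,0.08,0.3],[0,0,-4.38,3.42,-1.47,0.08,0.3],[0,0,-4.38,3.52,-1.2,0.08,0.3],[0,0,-4.38,3.6,-0.93,0.08,0.3],[0,0,-4.38,3.66,-0.65,0.08,0.3]]
[[0,0,-4.38,3.7,-0.37,0.08,0.3],[0,0,-4.38,3.72,-0.09,0.08,0.3],[0,0,-4.38,3.71,0.2,0.08,0.3],[0,0,-4.38,3.69,0.48,0.08,0.3],[0,0,-4.38,3.64,0.76,0.08,0.3]]
[[0,0,-4.38,3.57,1.04,0.08,0.3],[0,0,-4.38,3.48,1.31,0.08,0.3]]
-- reached (472.4, 295.8, 220, 0.538)
[[0,0,0,0,0,4,0.3],[0,0,0,0,0,4,0.3],[0,0,0,0,0,4,0.3]]
-- reached (472.4, 295.8, 100, 0.538)
```

View pics/h2.png

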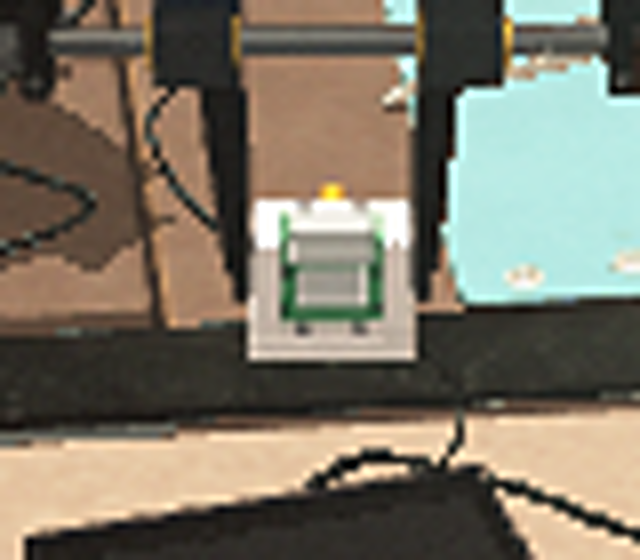

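Module held level between the fingers with the jack (crop 332,192) pointing away as expected. The plate's back edge is at crop y≈200 and its front bottom edge at y≈358. I'll compute the offset along the module.

```bash
python3 - <<'E'
from plan import *
o,p,a=pose();print(p)
m=a-np.pi/2;mx=np.array([np.cos(m),np.sin(m),0])
for s in(-4,0,4):
    e=[p+(k+s)*mx+[0,0,dz-3.2] for k,dz in((-46.5,7),(-36,8),(36,8),(36,0))]
    q=proj("side",e);print(s,((q-[286,220]+.5)*8-.5).tolist())
E
```

```text
[ 517.891 -148.23   142.312]
-4 [[329.2127188946165, 187.3711097300286], [329.050121400453, 203.14536486061252], [327.6903035192777, 338.59818372829386], [327.4811042076335, 362.98993989161727]]
0 [[329.1413480385909, 194.48149644732325], [328.9778360845644, 210.34577745657975], [327.6109399542288, 346.5036678008473], [327.40142863518986, 370.93592609245934]]
4 [[329.0696164531969, 201.62782115742334], [328.9051828425577, 217.58283954107196], [327.53115304217226, 354.4513218921775], [327.32132935495156, 378.92416835980293]]
```

Request:
{"fn": "drive_tool", "kwargs": {
  "steps": [
    [0, 0, 0, 0, 0, -2.9, 0.3],
    [0, 0, 0, 0, 0, -2.9, 0.3],
    [0, 0, 0, 0, 0, -2.9, 0.3]
  ]
}}

```text
time: 4.08
tcp_pos: [513.0, -146.3, 221.9]
ee_rot: [-0.002, 0.828, 0.561, -0.001]
ft_force: [0.4, -0.4, -0.7]
gripper_width: 45.6
grip_force: 20.0
```

Request:
{"fn": "drive_tool", "kwargs": {
  "steps": [
    [0, 0, -4.38, 3.3, -1.72, 0.08, 0.3],
    [0, 0, -4.38, 3.42, -1.47, 0.08, 0.3],
    [0, 0, -4.38, 3.52, -1.2, 0.08, 0.3],
    [0, 0, -4.38, 3.6, -0.93, 0.08, 0.3],
    [0, 0, -4.38, 3.66, -0.65, 0.08, 0.3]
  ]
}}

```text
time: 4.5
tcp_pos: [494.1, 39.7, 217.5]
ee_rot: [-0.001, 0.705, 0.709, -0.001]
ft_force: [0.7, 0.1, -1.1]
gripper_width: 45.7
grip_force: 20.0
```

Request:
{"fn": "drive_tool", "kwargs": {
  "steps": [
    [0, 0, -4.38, 3.7, -0.37, 0.08, 0.3],
    [0, 0, -4.38, 3.72, -0.09, 0.08, 0.3],
    [0, 0, -4.38, 3.71, 0.2, 0.08, 0.3],
    [0, 0, -4.38, 3.69, 0.48, 0.08, 0.3],
    [0, 0, -4.38, 3.64, 0.76, 0.08, 0.3]
  ]
}}

```text
time: 4.92
tcp_pos: [474.9, 224.7, 213.4]
ee_rot: [-0.0, 0.557, 0.831, -0.001]
ft_force: [0.9, -0.3, -0.5]
gripper_width: 45.6
grip_force: 20.0
```

Request:
{"fn": "drive_tool", "kwargs": {
  "steps": [
    [0, 0, -4.38, 3.57, 1.04, 0.08, 0.3],
    [0, 0, -4.38, 3.48, 1.31, 0.08, 0.3],
    [0, 0, 0, 0, 0, 0, 0.3],
    [0, 0, 0, 0, 0, 0, 0.3],
    [0, 0, 0, 0, 0, 0, 0.3]
  ]
}}

```text
time: 5.33
tcp_pos: [468.1, 296.8, 211.9]
ee_rot: [-0.0, 0.494, 0.87, -0.001]
ft_force: [0.8, 0.3, -1.1]
gripper_width: 45.5
grip_force: 20.0
```

```bash
python3 - <<'E'
from plan import *
plan([(472.5,296.3,72,.538)],.3)
E
```

```text
at [468.074 296.766 211.926] yaw 0.5383 F [ 0.775  0.305 -1.149] w 45.5 gf 20.0 t 5.33
[[0,0,0,-0.07,0.09,3.5,0.3],[0,0,0,-0.07,0.09,3.5,0.3],[0,0,0,-0.07,0.09,3.5,0.3],[0,0,0,-0.07,0.09,3.5,0.3]]
-- reached (472.5, 296.3, 72, 0.538)
```

Request:
{"fn": "drive_tool", "kwargs": {
  "steps": [
    [0, 0, 0, -0.07, 0.09, 3.5, 0.3],
    [0, 0, 0, -0.07, 0.09, 3.5, 0.3],
    [0, 0, 0, -0.07, 0.09, 3.5, 0.3],
    [0, 0, 0, -0.07, 0.09, 3.5, 0.3],
    [0, 0, 0, 0, 0, 0, 0.3]
  ]
}}

```text
time: 5.75
tcp_pos: [468.1, 292.2, 64.9]
ee_rot: [-0.004, 0.495, 0.869, -0.006]
ft_force: [-0.5, -2.2, -1.8]
gripper_width: 45.4
grip_force: 20.0
```

Request:
{"fn": "drive_tool", "kwargs": {
  "steps": [
    [0, 0, 0, 0, 0, 0, 0.3],
    [0, 0, 0, 0, 0, 0, 0.3],
    [0, 0, 0, 0, 0, 0, 0.3]
  ]
}}

```text
time: 6.0
tcp_pos: [475.4, 297.3, 76.6]
ee_rot: [0.001, 0.494, 0.869, 0.002]
ft_force: [-0.7, 0.4, -0.3]
gripper_width: 45.5
grip_force: 20.0
```

```bash
python3 - <<'E'
from plan import *
im=viewer.get_image("side");cv2.imwrite("pics/side3.png",im)
o,p,a=pose();print(p,a,proj("side",p))
def draw(E,q,col):
    for A,B in E:
        uv=proj("side",place([A,B],*q));k=[tuple(int(round(((v-f+.5)*7-.5)*16)) for v,f in zip(w,(205,165))) for w in uv]
        cv2.line(big,*k,col,1,cv2.LINE_AA,4)
big=cv2.resize(im[165:250,205:315],(770,595),interpolation=cv2.INTER_CUBIC)
zu=p[2]-3.2
draw(rect(72,46,zu+8)+[((36,-23,zu),(-36,-23,zu)),((36,-23,zu),(36,23,zu))],(p[0],p[1],a-np.pi/2),(0,0,255))
draw(rect(206,112,24)+rect(10,10,55,-80,0),(472.5,296.3,-1.033),(255,0,255))
cv2.imwrite("pics/h3.png",big)
E
```

```text
[475.292 297.472  76.607] 0.5377793353305496 [[256.482 201.059]]
```

View pics/h3.png

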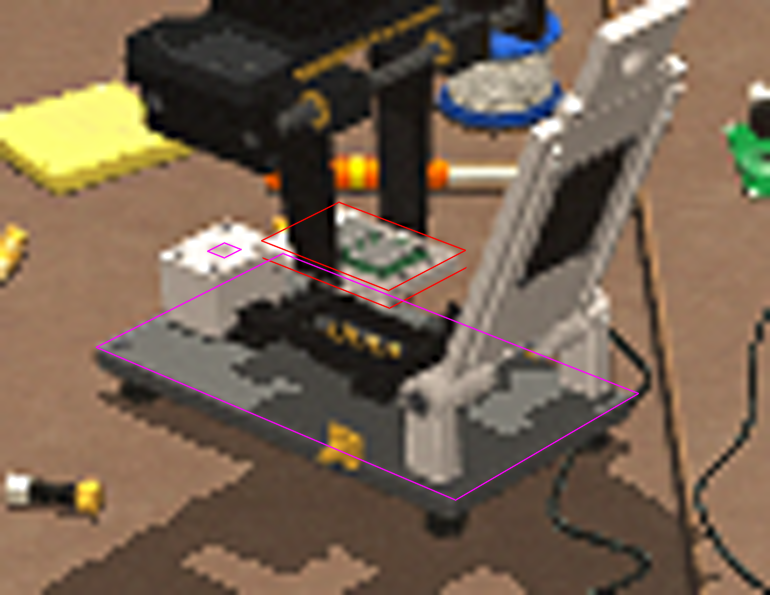

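```bash
python3 - <<'E'
from plan import *
s=cv2.imread("pics/side0.png",0);t=cv2.imread("pics/top0.png",0)
print(s[191:208,226:250]);print(t[292:309,187:207])
for n,m in(("side",s),("top",t)):
    print(n,proj(n,place([[-80,0,55],[0,0,42],[-103,-56,24],[-103,56,24]],472.5,296.3,-1.033)))
E
```

```text
[[118 120 121 123 123 124 125 119 119 119 121 119 122 119 122 123 124  81
   94  93  94  95 125 115]
 [122 121 123 121 120 120 120 119 118 120 122 121 121 117 123 125 124  62
   65  64  65  57  63  63]
 [124 123 123 119 121 123 118 120 121 122 126 127 124 123 122 124 121 121
  119 122 124 122 123 125]
 [123 125 125 123 121 119 120 121 123 127 122 122 122 124 120 118 118 119
  122 123 126 118 119 121]
 [124 121 121 120 123 118 118 117 119 118 119 120 121 118 118 114 118 121
  120 120 123 123 124 127]
 [119 120 123 123 123 121 118 119 116 115 111 163 110 109 117 117 119 119
  121 119 120 121 120 121]
 [117 118 113 119 120 121 117 113 107 209 189 109 245 246 161 110 115 116
  120 119 118 119 121 119]
 [122 119 118 120 119 115 107 205 255 254 230 231 254 253 254 247 167 113
  115 117 118 117 117 118]
 [124 122 122 122 115 209 255 254 253 248 252 252 251 249 252 241 113 183
  253 127 121 118 118 122]
 [126 119 116 159 204 239 252 251 240 190 184 175 244 249 252 229 238 223
  128 126 122 123 122 118]
 [123 124 254 249 115 224 252 250 252 239 223 218 252 254 254 218 128 129
  134 131 124 12
[... 1526 characters left out ...]
176 150 148 149
  122  76]
 [ 79  78  81  96 133 171 191 193 191 185 185 192 192 194 182 162 155 146
  111  72]
 [ 79  80  78  81 105 149 182 190 185 182 188 194 193 190 178 161 138 118
   89  70]
 [ 77  79  81  78  89 126 166 178 164 152 170 185 186 173 153 127 102  81
   76  80]
 [ 80  79  78  80  80 109 145 161 143 127 143 168 163 138 108  84  73  71
   88  99]
 [ 80  81  79  79  78  88 122 148 147 138 134 137 118  95  75  69  81  89
   98 107]
 [ 79  80  79  79  81  83 103 129 147 140 116  97  82  72  71  88  99 106
  108 108]]
side [[236.555 200.268]
 [256.278 211.963]
 [218.256 214.114]
 [244.927 200.717]]
top [[196.532 299.351]
 [221.862 284.515]
 [201.578 321.174]
 [181.484 287.553]]
```

Bore in the top picture is at (196.5,299.5) against a projection of (196.5,299.35). The post top's centre in the side picture is (236,200) against (236.5,200.3), so the fixture pose is confirmed. Correcting the hover.

Request:
{"fn": "drive_tool", "kwargs": {
  "steps": [
    [0, 0, 0, 0, 0, 0, 0.3],
    [0, 0, 0, 0, 0, 0, 0.3],
    [0, 0, 0, 0, 0, 0, 0.3]
  ]
}}

```text
time: 6.3
tcp_pos: [473.7, 297.2, 74.4]
ee_rot: [0.001, 0.494, 0.87, 0.001]
ft_force: [0.1, -0.4, -1.3]
gripper_width: 45.6
grip_force: 20.0
```

```bash
python3 - <<'E'
from plan import *
plan([(472.5,296.3,58,.538)],.3)
E
```

```text
at [473.701 297.183  74.413] yaw 0.5385 F [ 0.083 -0.376 -1.281] w 45.6 gf 20.0 t 6.3
[[0,0,0.03,-0.01,-0.15,1.64,0.3]]
-- reached (472.5, 296.3, 58, 0.538)
```

Request:
{"fn": "drive_tool", "kwargs": {
  "steps": [
    [0, 0, 0, 0, 0, 0.4, 0.3],
    [0, 0, 0, 0, 0, 0.4, 0.3],
    [0, 0, 0, 0, 0, 0.4, 0.3],
    [0, 0, 0, 0, 0, 0, 0.3],
    [0, 0, 0, 0, 0, 0, 0.3]
  ]
}}

```text
time: 6.72
tcp_pos: [472.6, 296.6, 60.4]
ee_rot: [-0.0, 0.494, 0.87, -0.001]
ft_force: [-0.1, -0.2, -1.8]
gripper_width: 45.4
grip_force: 20.0
```

Request:
{"fn": "drive_tool", "kwargs": {
  "steps": [
    [0, 0, 0, 0, 0, 0, 0.3],
    [0, 0, 0, 0, 0, 0, 0.3],
    [0, 0, 0, 0, 0, 0, 0.3],
    [0, 0, 0, 0, 0, 0, 0.3],
    [0, 0, 0, 0, 0, 0, 0.3]
  ]
}}

```text
time: 7.13
tcp_pos: [473.3, 296.9, 61.4]
ee_rot: [0.0, 0.494, 0.87, 0.0]
ft_force: [0.0, -0.1, -0.2]
gripper_width: 45.3
grip_force: 20.0
```

```bash
python3 - <<'E'
from plan import *
plan([(472.5,296.3,56,.538)],.3)
E
```

```text
at [473.278 296.876  61.434] yaw 0.5384 F [ 0.003 -0.06  -0.227] w 45.3 gf 20.0 t 7.13
[[0,0,0.02,-0.01,-0.1,0.54,0.3]]
-- reached (472.5, 296.3, 56, 0.538)
```

Request:
{"fn": "drive_tool", "kwargs": {
  "steps": [
    [0, 0, 0, 0, -0.1, 0.3, 0.3],
    [0, 0, 0, 0, 0, 0.3, 0.3],
    [0, 0, 0, 0, 0, 0.2, 0.3],
    [0, 0, 0, 0, 0, 0, 0.3]
  ]
}}

```text
time: 7.47
tcp_pos: [471.7, 296.0, 52.3]
ee_rot: [-0.0, 0.494, 0.87, -0.001]
ft_force: [0.3, 0.5, -0.9]
gripper_width: 45.6
grip_force: 20.0
```

Request:
{"fn": "drive_tool", "kwargs": {
  "steps": [
    [0, 0, 0, 0, 0, 0.2, 0.3],
    [0, 0, 0, 0, 0, 0.2, 0.3],
    [0, 0, 0, 0, 0, 0, 0.3],
    [0, 0, 0, 0, 0, 0, 0.3]
  ]
}}

```text
time: 7.8
tcp_pos: [472.2, 296.2, 49.1]
ee_rot: [-0.0, 0.494, 0.87, -0.0]
ft_force: [-0.6, 0.1, -1.0]
gripper_width: 45.6
grip_force: 20.0
```

Request:
{"fn": "drive_tool", "kwargs": {
  "steps": [
    [0, 0, 0, 0, 0, 0.2, 0.3],
    [0, 0, 0, 0, 0, 0.1, 0.3],
    [0, 0, 0, 0, 0, 0, 0.3],
    [0, 0, 0, 0, 0, 0, 0.3]
  ]
}}

```text
time: 8.13
tcp_pos: [472.5, 296.4, 46.8]
ee_rot: [0.0, 0.494, 0.87, 0.0]
ft_force: [-1.1, -0.2, 3.3]
gripper_width: 45.6
grip_force: 20.0
```

Request:
{"fn": "drive_tool", "kwargs": {
  "steps": [
    [0, 0, 0, 0, 0, 0, -0.3],
    [0, 0, 0, 0, 0, 0, -0.3],
    [0, 0, 0, 0, 0, 0, -0.3],
    [0, 0, 0, 0, 0, 0, -0.3]
  ]
}}

```text
time: 8.47
tcp_pos: [472.2, 296.2, 46.0]
ee_rot: [-0.0, 0.494, 0.87, -0.0]
ft_force: [-0.3, -0.1, 0.1]
gripper_width: 60.4
grip_force: 0.0
```

Request:
{"fn": "drive_tool", "kwargs": {
  "steps": [
    [0, 0, 0, 0, 0, -1, -0.3],
    [0, 0, 0, 0, 0, -3, -0.3],
    [0, 0, 0, 0, 0, -4, -0.3],
    [0, 0, 0, 0, 0, -4, -0.3],
    [0, 0, 0, 0, 0, -4, -0.3]
  ]
}}

```text
time: 8.88
tcp_pos: [471.9, 296.1, 208.5]
ee_rot: [-0.0, 0.494, 0.87, -0.0]
ft_force: [0.2, 0.2, -0.3]
gripper_width: 62.0
grip_force: 0.0
```

Request:
{"fn": "drive_tool", "kwargs": {
  "steps": [
    [0, 0, 0, 0, 0, -4, -0.3],
    [0, 0, 0, 0, 0, -4, -0.3],
    [0, 0, 0, 0, 0, 0, -0.3],
    [0, 0, 0, 0, 0, 0, -0.3]
  ]
}}

```text
time: 9.22
tcp_pos: [473.7, 297.1, 291.2]
ee_rot: [0.002, 0.494, 0.87, 0.003]
ft_force: [0.6, -0.0, -1.1]
gripper_width: 62.1
grip_force: 0.0
```

```bash
python3 - <<'E'
from plan import *
im=viewer.get_image("side");cv2.imwrite("pics/side4.png",im)
t=viewer.get_image("top")
big=cv2.resize(im[165:250,205:305],(500,425),interpolation=cv2.INTER_CUBIC)
# overlay of lid for angles, in separate panel
b2=big.copy();q=(472.5,296.3,-1.033)
for th,col in((1.85,(0,0,255)),(1.95,(0,255,0)),(2.05,(255,0,0))):
    c,s=np.cos(th),np.sin(th) # lid local: u along from hinge toward -x when shut; outer face h=+4
    L=lambda u,y,h:(85-u*c+h*s*0+ h*s*0 - 0 + h*(-(-s))*0 + h*s, y, 60+u*s+h*c)
    for A,B in(((150,-22,4),(185,-22,4)),((185,-22,4),(185,22,4)),((185,22,4),(150,22,4)),((18,42,4),(144,42,4)),((18,-42,4),(144,-42,4))):
        uv=proj("side",place([L(*A),L(*B)],*q))
        cv2.line(b2,*[tuple(int(round(((v-f+.5)*5-.5)*16)) for v,f in zip(w,(205,165))) for w in uv],col,1,cv2.LINE_AA,4)
cv2.imwrite("pics/h4.png",cv2.resize(np.hstack([big[:,:400],b2[:,200:]]),None,fx=1.14,fy=1.14))
print(pose())
E
```

```text
({'time': 9.3167, 'joints': array([ 0.464, -0.116,  1.772, -0.   ,  1.486, -0.074]), 'joint_velocities': array([ 0.   ,  0.022,  0.034,  0.001, -0.002,  0.001]), 'effort': array([  0.024, -33.316, -38.732,   0.083,   0.028,   0.001]), 'tcp_pos': array([471.956, 296.1  , 285.908]), 'ee_rot': array([-0.   ,  0.494,  0.87 , -0.   ]), 'ft_force': array([-0.228,  0.211, -0.17 ]), 'wrist_torque': array([-0.063,  0.025, -0.003]), 'grip_force': 0.0, 'gripper_width': 61.52230739561556}, array([471.956, 296.1  , 285.908]), np.float64(0.5384111792555619))
```

View pics/h4.png

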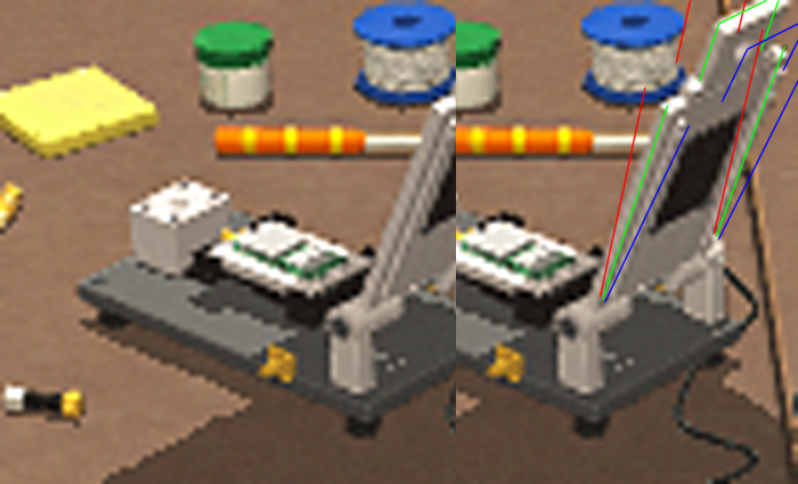

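Side picture: the module lies flat in the nest, jack (crop 230,235) towards the post. The lid matches the 1.95 rad overlay. Tool +x is now fixture -x. I'll go behind the lid with the fingers shut.

Request:
{"fn": "drive_tool", "kwargs": {
  "steps": [
    [0, 0, 0, -3.9, 0, -0.2, 1],
    [0, 0, 0, -3.9, 0, -0.2, 1],
    [0, 0, 0, -3.9, 0, 0, 1],
    [0, 0, 0, -3.9, 0, 0, 1],
    [0, 0, 0, -3.9, 0, 0, 1]
  ]
}}

```text
time: 9.73
tcp_pos: [571.8, 127.2, 287.6]
ee_rot: [-0.002, 0.493, 0.87, -0.001]
ft_force: [1.3, 0.6, 0.8]
gripper_width: 33.8
grip_force: 0.0
```

Request:
{"fn": "drive_tool", "kwargs": {
  "steps": [
    [0, 0, 0, 0, 0, 2.8, 1],
    [0, 0, 0, 0, 0, 2.8, 1],
    [0, 0, 0, 0, 0, 2.8, 1],
    [0, 0, 0, 0, 0, 0, 1],
    [0, 0, 0, 0, 0, 0, 1]
  ]
}}

```text
time: 10.15
tcp_pos: [570.1, 128.5, 202.5]
ee_rot: [-0.003, 0.494, 0.87, -0.002]
ft_force: [-0.7, -0.2, 1.1]
gripper_width: 2.4
grip_force: 0.0
```

```bash
python3 - <<'E'
from plan import *
o,p,a=pose();q=(472.5,296.3,-1.033);d=p-[q[0],q[1],0];c,s=np.cos(q[2]),np.sin(q[2])
print("fix-local",[c*d[0]+s*d[1],-s*d[0]+c*d[1],p[2]],a,o["gripper_width"],o["joints"])
w=[(95-150*np.cos(t)+4*np.sin(t),60+150*np.sin(t)+4*np.cos(t)) for t in np.arange(1.57,.4,-.1)]
print(np.array(w)); print(np.diff(w,axis=0)/10)
E
```

```text
fix-local [np.float64(194.05723533618632), np.float64(-2.155441799278549), np.float64(202.47057592547415)] 0.538237253190232 2.3518915890124923 [ 0.13  -0.007  1.808  0.     1.349 -0.408]
[[ 98.881 210.003]
 [ 83.886 209.641]
 [ 69.002 207.784]
 [ 54.378 204.45 ]
 [ 40.16  199.673]
 [ 26.49  193.501]
 [ 13.505 185.994]
 [  1.333 177.229]
 [ -9.902 167.292]
 [-20.089 156.283]
 [-29.127 144.312]
 [-36.924 131.499]]
[[-1.499 -0.036]
 [-1.488 -0.186]
 [-1.462 -0.333]
 [-1.422 -0.478]
 [-1.367 -0.617]
 [-1.299 -0.751]
 [-1.217 -0.877]
 [-1.124 -0.994]
 [-1.019 -1.101]
 [-0.904 -1.197]
 [-0.78  -1.281]]
```

Request:
{"fn": "drive_tool", "kwargs": {
  "steps": [
    [0, 0, 0, 1.5, 0.2, -0.2, 1],
    [0, 0, 0, 1.5, 0, -0.2, 1],
    [0, 0, 0, 1.6, 0, -0.2, 1],
    [0, 0, 0, 1.6, 0, -0.1, 1],
    [0, 0, 0, 1.6, 0, 0, 1]
  ]
}}

```text
time: 10.57
tcp_pos: [534.7, 198.2, 216.5]
ee_rot: [0.002, 0.493, 0.87, 0.001]
ft_force: [0.8, -0.7, 1.0]
gripper_width: 0.5
grip_force: 0.7
```

Request:
{"fn": "drive_tool", "kwargs": {
  "steps": [
    [0, 0, 0, 1.7, 0, 0, 1],
    [0, 0, 0, 1.5, 0, 0.04, 1],
    [0, 0, 0, 1.49, 0, 0.19, 1],
    [0, 0, 0, 1.46, 0, 0.33, 1],
    [0, 0, 0, 1.42, 0, 0.48, 1]
  ]
}}

```text
time: 10.98
tcp_pos: [495.6, 263.6, 205.8]
ee_rot: [0.002, 0.493, 0.87, 0.002]
ft_force: [1.1, -0.5, 1.2]
gripper_width: 0.5
grip_force: 0.5
```

Request:
{"fn": "drive_tool", "kwargs": {
  "steps": [
    [0, 0, 0, 1.37, 0, 0.62, 1],
    [0, 0, 0, 1.3, 0, 0.75, 1],
    [0, 0, 0, 1.22, 0, 0.88, 1],
    [0, 0, 0, 1.12, 0, 0.99, 1],
    [0, 0, 0, 1.02, 0, 1.1, 1]
  ]
}}

```text
time: 11.4
tcp_pos: [463.6, 314.8, 158.7]
ee_rot: [0.0, 0.493, 0.87, 0.0]
ft_force: [0.7, 0.1, 0.4]
gripper_width: 0.7
grip_force: 0.3
```

Request:
{"fn": "drive_tool", "kwargs": {
  "steps": [
    [0, 0, 0, 0.9, 0, 1.2, 1],
    [0, 0, 0, 0.78, 0, 1.28, 1],
    [0, 0, 0, 0, 0, 0, 1],
    [0, 0, 0, 0, 0, 0, 1]
  ]
}}

```text
time: 11.73
tcp_pos: [454.5, 327.7, 132.7]
ee_rot: [-0.001, 0.493, 0.87, -0.002]
ft_force: [0.6, 0.2, -0.2]
gripper_width: 0.8
grip_force: 0.0
```

```bash
python3 - <<'E'
from plan import *
im=viewer.get_image("side");cv2.imwrite("pics/h5.png",cv2.resize(im[145:250,205:325],(720,600),interpolation=cv2.INTER_CUBIC))
print(pose()[1:])
E
```

```text
(array([455.418, 327.796, 133.884]), np.float64(0.5385497301006197))
```

View pics/h5.png

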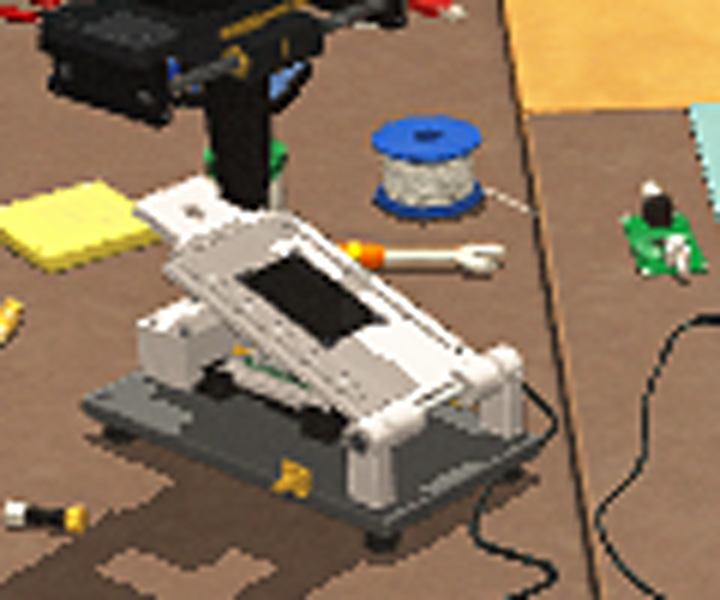

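The lid has swung over (hole at crop 195,210) and is sinking over the module, which is still in the nest. Lifting away; next I'll refine the pin position numerically.

Request:
{"fn": "drive_tool", "kwargs": {
  "steps": [
    [0, 0, 0, 0, 0, -3, 1],
    [0, 0, 0, 0, 0, -4, 1],
    [0, 0, 0, 0, 0, -4, 1],
    [0, 0, 0, 0, 0, 0, 1]
  ]
}}

```text
time: 12.12
tcp_pos: [460.1, 330.0, 256.1]
ee_rot: [0.004, 0.494, 0.869, 0.008]
ft_force: [0.4, 0.8, 2.1]
gripper_width: 0.2
grip_force: 0.0
```

```bash
python3 - <<'E'
from plan import *
s=cv2.imread("pics/side0.png",0);t=cv2.imread("pics/top0.png",0)
print(t[254:275,447:468]);print(s[328:354,352:371])
for z in(48,52,84):print(z,proj("top",[510,-359.5,z]),proj("side",[510,-359.5,z]))
plan([(510,-359.5,160,-.6)],-.3)
E
```

```text
[[127 130 133 136 135 135 134 134 133 133 138 136 135 134 133 133 131 135
  134 135 134]
 [126 126 127 131 132 133 135 134 136 134 135 136 135 134 132 130 132 134
  131 133 133]
 [121 122 124 123 127 131 129 131 132 133 133 135 133 133 134 132 132 133
  132 131 130]
 [124 121 123 124 123 127 126 129 131 134 133 137 132 133 134 135 132 133
  131 133 132]
 [124 124 123 120 123 123 124 124 126 129 132 133 134 132 135 137 134 133
  135 133 136]
 [124 123 122 121 123 122 123 124 126 124 126 130 127 131 133 135 133 135
  133 134 134]
 [125 124 124 123 122 125 125 124 118 118 119 121 124 128 134 134 134 135
  134 134 134]
 [124 122 125 124 125 124 125 118 106 101 102 103 110 117 129 132 132 133
  133 134 133]
 [126 123 124 127 125 123 111  98  83  87 102 104  96 104 122 127 130 131
  133 133 131]
 [123 125 126 123 124 111  86  63  77 112 134 127 100  93 112 123 124 124
  133 134 133]
 [122 124 126 126 123  92  47  42  88 137 162 151 112  88 108 120 121 125
  130 134 135]
 [124 125 125 132 126  82  30  34  86 140 161 153 114  89 104 116 120 125
  135 135 134]
 [122 124 125 134 127  86  29  2
[... 3009 characters left out ...]
[460.101 329.961 256.068] yaw 0.5374 F [0.437 0.797 2.135] w 0.2 gf 0.0 t 12.12
[[0,0,3.62,-3.43,-1.72,0.53,-0.3],[0,0,3.62,-3.53,-1.5,0.53,-0.3],[0,0,3.62,-3.62,-1.28,0.53,-0.3],[0,0,3.62,-3.7,-1.05,0.53,-0.3],[0,0,3.62,-3.75,-0.81,0.53,-0.3]]
[[0,0,3.62,-3.8,-0.57,0.53,-0.3],[0,0,3.62,-3.83,-0.33,0.53,-0.3],[0,0,3.62,-3.84,-0.09,0.53,-0.3],[0,0,3.62,-3.84,0.15,0.53,-0.3],[0,0,3.62,-3.82,0.4,0.53,-0.3]]
[[0,0,3.62,-3.79,0.64,0.53,-0.3],[0,0,3.62,-3.74,0.88,0.53,-0.3],[0,0,3.62,-3.68,1.11,0.53,-0.3],[0,0,3.62,-3.6,1.34,0.53,-0.3],[0,0,3.62,-3.51,1.56,0.53,-0.3]]
[[0,0,3.62,-3.4,1.78,0.53,-0.3],[0,0,3.62,-3.28,1.99,0.53,-0.3],[0,0,3.62,-3.15,2.2,0.53,-0.3]]
-- reached (510, -359.5, 160, -0.6)
```

Knob top disc measured at top (457.0,264.6) and side (361,333.8), against projections of (456.9,264.7) and (361.1,333.8). The pin is at (510,-359.5).

Request:
{"fn": "drive_tool", "kwargs": {
  "steps": [
    [0, 0, 3.62, -3.43, -1.72, 0.5, -0.3],
    [0, 0, 3.62, -3.53, -1.5, 0.5, -0.3],
    [0, 0, 3.62, -3.62, -1.28, 0.5, -0.3],
    [0, 0, 3.62, -3.7, -1.05, 0.5, -0.3],
    [0, 0, 3.62, -3.75, -0.81, 0.5, -0.3]
  ]
}}

```text
time: 12.53
tcp_pos: [470.1, 134.6, 220.5]
ee_rot: [0.001, 0.626, 0.78, 0.001]
ft_force: [0.5, -0.4, 0.0]
gripper_width: 28.3
grip_force: 0.0
```

Request:
{"fn": "drive_tool", "kwargs": {
  "steps": [
    [0, 0, 3.62, -3.8, -0.57, 0.5, -0.3],
    [0, 0, 3.62, -3.83, -0.33, 0.5, -0.3],
    [0, 0, 3.62, -3.84, -0.09, 0.5, -0.3],
    [0, 0, 3.62, -3.84, 0.15, 0.5, -0.3],
    [0, 0, 3.62, -3.82, 0.4, 0.5, -0.3]
  ]
}}

```text
time: 12.95
tcp_pos: [483.9, -57.6, 195.6]
ee_rot: [0.001, 0.741, 0.672, 0.001]
ft_force: [0.3, 0.4, -0.2]
gripper_width: 59.8
grip_force: 0.0
```

Request:
{"fn": "drive_tool", "kwargs": {
  "steps": [
    [0, 0, 3.62, -3.79, 0.64, 0.5, -0.3],
    [0, 0, 3.62, -3.74, 0.88, 0.5, -0.3],
    [0, 0, 3.62, -3.68, 1.11, 0.5, -0.3],
    [0, 0, 3.62, -3.6, 1.34, 0.5, -0.3],
    [0, 0, 3.62, -3.51, 1.56, 0.5, -0.3]
  ]
}}

```text
time: 13.37
tcp_pos: [497.8, -249.5, 170.5]
ee_rot: [0.001, 0.837, 0.547, 0.0]
ft_force: [-0.3, -0.5, 0.6]
gripper_width: 61.7
grip_force: 0.0
```

Request:
{"fn": "drive_tool", "kwargs": {
  "steps": [
    [0, 0, 3.62, -3.4, 1.78, 0, -0.3],
    [0, 0, 3.62, -3.28, 1.99, 0, -0.3],
    [0, 0, 3.62, -3.15, 2.2, 0, -0.3],
    [0, 0, 0, 0, 0, 0, -0.3],
    [0, 0, 0, 0, 0, 0, -0.3]
  ]
}}

```text
time: 13.78
tcp_pos: [505.9, -364.0, 170.0]
ee_rot: [0.0, 0.885, 0.466, 0.0]
ft_force: [0.1, -0.1, 1.3]
gripper_width: 61.8
grip_force: 0.0
```

Request:
{"fn": "drive_tool", "kwargs": {
  "steps": [
    [0, 0, 0, 0, 0, 0, -0.3],
    [0, 0, 0, 0, 0, 0, -0.3],
    [0, 0, 0, 0, 0, 0, -0.3],
    [0, 0, 0, 0, 0, 0, -0.3],
    [0, 0, 0, 0, 0, 0, -0.3]
  ]
}}

```text
time: 14.2
tcp_pos: [506.4, -360.6, 169.9]
ee_rot: [0.0, 0.884, 0.468, 0.0]
ft_force: [-0.3, 0.2, 0.2]
gripper_width: 61.8
grip_force: 0.0
```

```bash
python3 - <<'E'
from plan import *
plan([(510,-359.5,95,-.6),(510,-359.5,55.5,-.6)],-.3)
E
```

```text
at [ 506.413 -360.587  169.938] yaw -0.5976 F [-0.313  0.196  0.163] w 61.8 gf 0.0 t 14.2
[[0,0,0.07,0.15,0.12,3.75,-0.3],[0,0,0.07,0.15,0.12,3.75,-0.3]]
-- reached (510, -359.5, 95, -0.6)
[[0,0,0,0,0,3.95,-0.3]]
-- reached (510, -359.5, 55.5, -0.6)
```

Request:
{"fn": "drive_tool", "kwargs": {
  "steps": [
    [0, 0, 0, 0.15, 0.12, 2.5, -0.3],
    [0, 0, 0, 0.15, 0.12, 2.5, -0.3],
    [0, 0, 0, 0, 0, 2.5, -0.3],
    [0, 0, 0, 0, 0, 0, -0.3],
    [0, 0, 0, 0, 0, 0, -0.3]
  ]
}}

```text
time: 14.62
tcp_pos: [509.0, -359.1, 93.2]
ee_rot: [-0.002, 0.884, 0.467, -0.001]
ft_force: [0.8, -0.6, 0.6]
gripper_width: 61.8
grip_force: 0.0
```

Request:
{"fn": "drive_tool", "kwargs": {
  "steps": [
    [0, 0, 0, 0, 0, 0, -0.3],
    [0, 0, 0, 0, 0, 0, -0.3],
    [0, 0, 0, 0, 0, 0, -0.3],
    [0, 0, 0, 0, 0, 0, -0.3],
    [0, 0, 0, 0, 0, 0, -0.3]
  ]
}}

```text
time: 15.03
tcp_pos: [510.3, -360.8, 95.8]
ee_rot: [0.001, 0.884, 0.467, 0.0]
ft_force: [-0.4, -0.7, -0.4]
gripper_width: 61.8
grip_force: 0.0
```

Request:
{"fn": "drive_tool", "kwargs": {
  "steps": [
    [0, 0, 0, 0, 0, 1.3, -0.3],
    [0, 0, 0, 0, 0, 1.1, -0.3],
    [0, 0, 0, 0, 0, 0.8, -0.3],
    [0, 0, 0, 0, 0, 0.5, -0.3],
    [0, 0, 0, 0, 0, 0.2, -0.3]
  ]
}}

```text
time: 15.45
tcp_pos: [508.8, -359.4, 53.2]
ee_rot: [-0.002, 0.884, 0.467, -0.001]
ft_force: [-0.3, 0.1, 0.1]
gripper_width: 61.6
grip_force: 0.0
```

Request:
{"fn": "drive_tool", "kwargs": {
  "steps": [
    [0, 0, 0, 0, 0, 0, 1],
    [0, 0, 0, 0, 0, 0, 1],
    [0, 0, 0, 0, 0, 0, 1],
    [0, 0, 0, 0, 0, 0, 1],
    [0, 0, 0, 0, 0, 0, 1]
  ],
  "grip_force": 40
}}

```text
time: 15.87
tcp_pos: [510.2, -360.6, 56.3]
ee_rot: [0.0, 0.884, 0.467, 0.0]
ft_force: [0.4, -0.1, -0.4]
gripper_width: 34.0
grip_force: 0.0
```

Request:
{"fn": "drive_tool", "kwargs": {
  "steps": [
    [0, 0, 0, 0, 0, 0, 1],
    [0, 0, 0, 0, 0, 0, 1],
    [0, 0, 0, 0, 0, 0, 1],
    [0, 0, 0, 0, 0, 0, 1],
    [0, 0, 0, 0, 0, 0, 1]
  ]
}}

```text
time: 16.28
tcp_pos: [510.0, -360.4, 55.9]
ee_rot: [0.0, 0.884, 0.467, 0.0]
ft_force: [0.3, 0.7, 2.2]
gripper_width: 17.2
grip_force: 40.0
```

Request:
{"fn": "drive_tool", "kwargs": {
  "steps": [
    [0, 0, 0, 0, 0, -1, 1],
    [0, 0, 0, 0, 0, -2, 1],
    [0, 0, 0, 0, 0, -3, 1],
    [0, 0, 0, 0, 0, -4, 1],
    [0, 0, 0, 0, 0, -4, 1]
  ]
}}

```text
time: 16.7
tcp_pos: [508.9, -359.5, 196.4]
ee_rot: [-0.001, 0.884, 0.467, -0.001]
ft_force: [1.0, -0.3, -0.2]
gripper_width: 17.1
grip_force: 40.0
```

```bash
python3 - <<'E'
from plan import *
plan([(431.5,365,190,.7)],1,start=(510,-360.2,196,-.6))
print(observe()["gripper_width"])
E
```

```text
[[0,0,-3.92,2.92,-2.5,0.03,1],[0,0,-3.92,3.08,-2.29,0.03,1],[0,0,-3.92,3.23,-2.07,0.03,1],[0,0,-3.92,3.36,-1.85,0.03,1],[0,0,-3.92,3.48,-1.61,0.03,1]]
[[0,0,-3.92,3.59,-1.37,0.03,1],[0,0,-3.92,3.67,-1.12,0.03,1],[0,0,-3.92,3.74,-0.87,0.03,1],[0,0,-3.92,3.79,-0.61,0.03,1],[0,0,-3.92,3.82,-0.35,0.03,1]]
[[0,0,-3.92,3.84,-0.09,0.03,1],[0,0,-3.92,3.84,0.17,0.03,1],[0,0,-3.92,3.81,0.43,0.03,1],[0,0,-3.92,3.78,0.69,0.03,1],[0,0,-3.92,3.72,0.95,0.03,1]]
[[0,0,-3.92,3.65,1.2,0.03,1],[0,0,-3.92,3.56,1.45,0.03,1],[0,0,-3.92,3.45,1.69,0.03,1],[0,0,-3.92,3.32,1.92,0.03,1]]
-- reached (431.5, 365, 190, 0.7)
17.085691582336704
```

Request:
{"fn": "drive_tool", "kwargs": {
  "steps": [
    [0, 0, -3.92, 2.92, -2.5, 0, 1],
    [0, 0, -3.92, 3.08, -2.29, 0, 1],
    [0, 0, -3.92, 3.23, -2.07, 0, 1],
    [0, 0, -3.92, 3.36, -1.85, 0, 1],
    [0, 0, -3.92, 3.48, -1.61, 0, 1]
  ]
}}

```text
time: 17.12
tcp_pos: [488.3, -167.9, 196.2]
ee_rot: [0.0, 0.791, 0.612, 0.0]
ft_force: [1.4, -0.3, -1.1]
gripper_width: 17.2
grip_force: 40.0
```

Request:
{"fn": "drive_tool", "kwargs": {
  "steps": [
    [0, 0, -3.92, 3.59, -1.37, 0, 1],
    [0, 0, -3.92, 3.67, -1.12, 0, 1],
    [0, 0, -3.92, 3.74, -0.87, 0, 1],
    [0, 0, -3.92, 3.79, -0.61, 0, 1],
    [0, 0, -3.92, 3.82, -0.35, 0, 1]
  ]
}}

```text
time: 17.53
tcp_pos: [467.6, 23.0, 196.4]
ee_rot: [0.0, 0.675, 0.738, 0.0]
ft_force: [1.3, 0.1, -0.3]
gripper_width: 17.2
grip_force: 40.0
```

Request:
{"fn": "drive_tool", "kwargs": {
  "steps": [
    [0, 0, -3.92, 3.84, -0.09, 0, 1],
    [0, 0, -3.92, 3.84, 0.17, 0, 1],
    [0, 0, -3.92, 3.81, 0.43, 0, 1],
    [0, 0, -3.92, 3.78, 0.69, 0, 1],
    [0, 0, -3.92, 3.72, 0.95, 0, 1]
  ]
}}

```text
time: 17.95
tcp_pos: [446.6, 213.9, 196.4]
ee_rot: [0.0, 0.54, 0.842, 0.0]
ft_force: [0.0, -0.2, 0.3]
gripper_width: 17.4
grip_force: 40.0
```

Request:
{"fn": "drive_tool", "kwargs": {
  "steps": [
    [0, 0, -3.92, 3.65, 1.2, 0, 1],
    [0, 0, -3.92, 3.56, 1.45, 0, 1],
    [0, 0, -3.92, 3.45, 1.69, 0, 1],
    [0, 0, -3.92, 3.32, 1.92, 0, 1],
    [0, 0, 0, 0, 0, 0, 1]
  ]
}}

```text
time: 18.37
tcp_pos: [429.1, 370.0, 196.2]
ee_rot: [-0.001, 0.418, 0.908, 0.001]
ft_force: [-0.2, -0.7, -0.4]
gripper_width: 17.3
grip_force: 40.0
```

Request:
{"fn": "drive_tool", "kwargs": {
  "steps": [
    [0, 0, 0, 0, 0, 2, 1],
    [0, 0, 0, 0, 0, 2, 1],
    [0, 0, 0, 0, 0, 1, 1],
    [0, 0, 0, 0, 0, 0, 1],
    [0, 0, 0, 0, 0, 0, 1]
  ]
}}

```text
time: 18.78
tcp_pos: [430.4, 364.2, 145.5]
ee_rot: [-0.0, 0.422, 0.907, -0.001]
ft_force: [0.0, -0.4, -0.3]
gripper_width: 17.4
grip_force: 40.0
```

Request:
{"fn": "drive_tool", "kwargs": {
  "steps": [
    [0, 0, 0, 0, 0, 0, 1],
    [0, 0, 0, 0, 0, 0, 1],
    [0, 0, 0, 0, 0, 0, 1],
    [0, 0, 0, 0, 0, 0, 1],
    [0, 0, 0, 0, 0, 0, 1]
  ]
}}

```text
time: 19.2
tcp_pos: [431.0, 365.0, 146.3]
ee_rot: [0.0, 0.421, 0.907, 0.0]
ft_force: [-0.5, -0.1, -0.8]
gripper_width: 17.2
grip_force: 40.0
```

```bash
python3 - <<'E'
from plan import *
plan([(431.5,365,127,.7)],1)
E
```

```text
at [430.958 364.952 146.312] yaw 0.7009 F [-0.53  -0.097 -0.847] w 17.2 gf 40.0 t 19.2
[[0,0,0.05,-0.03,0.04,1.93,1]]
-- reached (431.5, 365, 127, 0.7)
```

Request:
{"fn": "drive_tool", "kwargs": {
  "steps": [
    [0, 0, 0, 0, 0, 0.9, 1],
    [0, 0, 0, 0, 0, 0.8, 1],
    [0, 0, 0, 0, 0, 0, 1],
    [0, 0, 0, 0, 0, 0, 1],
    [0, 0, 0, 0, 0, 0, 1]
  ]
}}

```text
time: 19.62
tcp_pos: [430.5, 364.7, 128.2]
ee_rot: [-0.0, 0.421, 0.907, -0.0]
ft_force: [0.4, -0.5, -0.3]
gripper_width: 17.1
grip_force: 40.0
```

```bash
python3 - <<'E'
from plan import *
im=viewer.get_image("side");cv2.imwrite("pics/side6.png",im)
o,p,a=pose();print(p,a)
x0,y0,k=200,150,8
big=cv2.resize(im[y0:y0+70,x0:x0+100],(800,560),interpolation=cv2.INTER_CUBIC)
def pt(P):return tuple(int(round(((v-f+.5)*k-.5)*16)) for v,f in zip(proj("side",P)[0],(x0,y0)))
ax=[p[0],p[1]]
cv2.line(big,pt([*ax,p[2]-8]),pt([*ax,p[2]-44]),(0,0,255),1,cv2.LINE_AA,4)
q=(472.5,296.3,-1.033);t=.05
ring=[place([[85-(165+5*np.cos(f))*np.cos(t)+4*np.sin(t),5*np.sin(f),60+(165+5*np.cos(f))*np.sin(t)+4*np.cos(t)]],*q)[0] for f in np.linspace(0,6.283,25)]
for A,B in zip(ring,ring[1:]):cv2.line(big,pt(A),pt(B),(255,0,255),1,cv2.LINE_AA,4)
cv2.imwrite("pics/h6.png",np.vstack([big[:300] if 0 else big]))
E
```

```text
[430.678 364.862 128.573] 0.7010672901075967
```

View pics/h6.png

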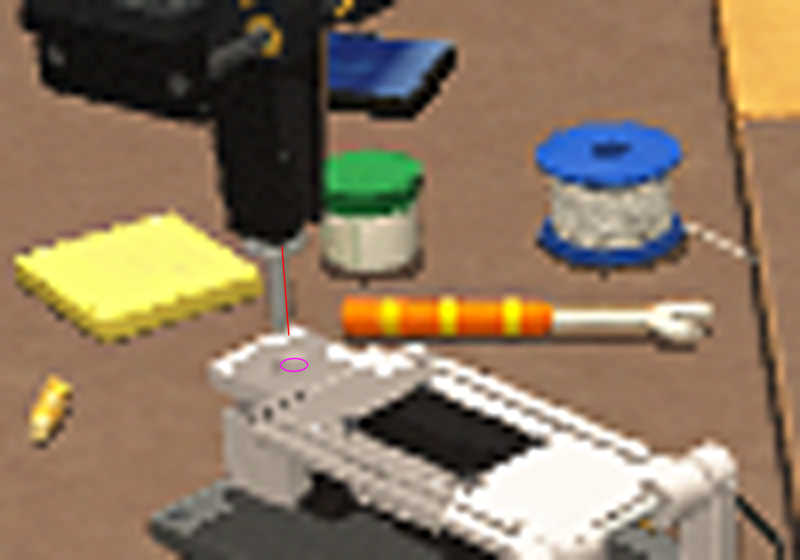

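The pin stands over the tongue. The shank's centre looks to be near crop x≈272 against the red prediction at ≈284. The lid is down on the module. I'll check the shank and tongue edges numerically in the same picture.

```bash
python3 - <<'E'
from plan import *
im=cv2.imread("pics/side6.png",0)
print("cols 224-256");
for r in range(178,202):print(r,*im[r,224:257])
p=np.array([430.6,364.8,128.4])
for z in(-10,-20,-30,-40,-44):print(z,proj("side",p+[0,0,z]))
q=(472.5,296.3,-1.033);t=.05
f=lambda u,y:place([[85-u*np.cos(t)+4*np.sin(t),y,60+u*np.sin(t)+4*np.cos(t)]],*q)[0]
print("tongue",[proj("side",f(u,y))[0] for u,y in((185,-22),(185,22),(144,22),(144,-22),(144,42),(165,0))])
E
```

```text
cols 224-256
178 170 123 125 127 60 12 15 17 17 21 17 21 18 40 133 125 134 157 173 180 165 208 205 196 189 182 166 143 99 121 123 120 122
179 237 212 115 118 125 93 38 41 13 15 17 14 14 111 121 125 139 153 172 173 167 198 196 191 187 178 164 142 111 123 123 124 122
180 240 240 237 164 113 118 137 159 113 73 36 73 154 132 109 123 131 148 168 180 168 197 193 189 188 174 164 140 113 126 122 123 120
181 236 239 240 239 238 118 103 133 130 169 163 126 121 111 126 128 117 171 165 182 168 189 190 189 185 176 163 129 75 125 125 124 125
182 235 232 236 240 239 241 169 118 119 120 130 111 124 126 126 126 78 130 167 182 164 191 190 188 186 180 167 90 67 124 126 126 126
183 237 237 237 238 239 239 240 238 123 108 136 120 124 123 125 129 66 65 85 148 160 178 173 173 137 119 65 66 65 125 124 125 124
184 237 238 239 240 239 239 236 226 144 113 137 116 126 124 126 123 126 66 67 66 62 59 62 61 61 62 65 64 127 127 122 123 124
185 239 239 240 228 194 153 151 148 145 104 134 123 98 125 124 123 126 127 130 127 130 67 124 125 123 126 127 126 122 123 125 120 120
186 223 193 154 155 153 149 145 144 140 106 
[... 1657 characters left out ...]
173 174 181 139 45 90 188 255 254
199 128 127 126 123 131 146 151 151 145 152 174 176 179 81 176 167 169 168 168 169 168 171 170 174 180 186 91 18 31 27 23 82 233
200 128 127 125 122 122 113 105 124 160 173 181 88 178 172 170 169 172 171 170 172 170 174 180 182 95 14 18 37 33 36 32 28 20
201 125 127 125 129 171 148 111 138 167 73 178 174 172 172 170 171 172 168 174 174 179 185 91 15 21 25 37 38 37 36 38 37 33
-10 [[234.78 181.  ]]
-20 [[235.019 184.099]]
-30 [[235.256 187.179]]
-40 [[235.492 190.242]]
-44 [[235.586 191.463]]
tongue [array([226.124, 195.531]), array([236.761, 190.432]), array([246.571, 194.809]), array([235.974, 200.045]), array([251.27 , 192.488]), array([236.253, 195.115])]
```

Shank measures about col 234.6 at row 187, against a prediction of 235.25. The hole measures about (235.5,195), against (236.25,195.1). Both are shifted alike, so pin and hole agree within about 1 mm. I'll nudge +0.9 mm in x and descend, feeling for contact.

Request:
{"fn": "drive_tool", "kwargs": {
  "steps": [
    [0, 0, 0, -0.06, 0.07, 0.3, 1],
    [0, 0, 0, 0, 0, 0.3, 1],
    [0, 0, 0, 0, 0, 0.2, 1],
    [0, 0, 0, 0, 0, 0, 1],
    [0, 0, 0, 0, 0, 0, 1]
  ]
}}

```text
time: 20.08
tcp_pos: [431.5, 364.7, 120.4]
ee_rot: [-0.0, 0.421, 0.907, -0.0]
ft_force: [0.8, 0.4, -0.2]
gripper_width: 16.9
grip_force: 40.0
```

Request:
{"fn": "drive_tool", "kwargs": {
  "steps": [
    [0, 0, 0, 0, 0, 0.2, 1],
    [0, 0, 0, 0, 0, 0.2, 1],
    [0, 0, 0, 0, 0, 0.2, 1],
    [0, 0, 0, 0, 0, 0, 1],
    [0, 0, 0, 0, 0, 0, 1]
  ]
}}

```text
time: 20.5
tcp_pos: [431.5, 364.7, 114.4]
ee_rot: [-0.0, 0.421, 0.907, -0.0]
ft_force: [-0.2, -0.4, -0.5]
gripper_width: 17.4
grip_force: 40.0
```

Request:
{"fn": "drive_tool", "kwargs": {
  "steps": [
    [0, 0, 0, 0, 0, 0.2, 1],
    [0, 0, 0, 0, 0, 0.2, 1],
    [0, 0, 0, 0, 0, 0, 1],
    [0, 0, 0, 0, 0, 0, 1]
  ]
}}

```text
time: 20.83
tcp_pos: [431.5, 364.7, 110.4]
ee_rot: [-0.0, 0.421, 0.907, -0.0]
ft_force: [-1.2, -1.0, -0.0]
gripper_width: 17.1
grip_force: 40.0
```

Request:
{"fn": "drive_tool", "kwargs": {
  "steps": [
    [0, 0, 0, 0, 0, 0.3, 1],
    [0, 0, 0, 0, 0, 0.3, 1],
    [0, 0, 0, 0, 0, 0.2, 1],
    [0, 0, 0, 0, 0, 0, 1],
    [0, 0, 0, 0, 0, 0, 1]
  ]
}}

```text
time: 21.25
tcp_pos: [431.5, 364.7, 102.4]
ee_rot: [-0.0, 0.421, 0.907, -0.0]
ft_force: [-0.6, -0.2, -0.7]
gripper_width: 17.3
grip_force: 40.0
```

Request:
{"fn": "drive_tool", "kwargs": {
  "steps": [
    [0, 0, 0, 0, 0, 0.2, 1],
    [0, 0, 0, 0, 0, 0.2, 1],
    [0, 0, 0, 0, 0, 0.2, 1],
    [0, 0, 0, 0, 0, 0, 1],
    [0, 0, 0, 0, 0, 0, 1]
  ]
}}

```text
time: 21.67
tcp_pos: [431.4, 364.7, 96.4]
ee_rot: [-0.0, 0.421, 0.907, -0.0]
ft_force: [-0.2, 0.1, -0.6]
gripper_width: 17.2
grip_force: 40.0
```

Request:
{"fn": "drive_tool", "kwargs": {
  "steps": [
    [0, 0, 0, 0, 0, 0.2, 1],
    [0, 0, 0, 0, 0, 0.2, 1],
    [0, 0, 0, 0, 0, 0.2, 1],
    [0, 0, 0, 0, 0, 0, 1],
    [0, 0, 0, 0, 0, 0, 1]
  ]
}}

```text
time: 22.08
tcp_pos: [431.4, 364.7, 90.4]
ee_rot: [-0.0, 0.421, 0.907, -0.0]
ft_force: [0.8, -0.2, -0.4]
gripper_width: 17.2
grip_force: 40.0
```

Request:
{"fn": "drive_tool", "kwargs": {
  "steps": [
    [0, 0, 0, 0, 0, 0.2, 1],
    [0, 0, 0, 0, 0, 0.2, 1],
    [0, 0, 0, 0, 0, 0.2, 1],
    [0, 0, 0, 0, 0, 0.2, 1],
    [0, 0, 0, 0, 0, 0, 1]
  ],
  "grip_force": 58
}}

```text
time: 22.5
tcp_pos: [431.3, 364.6, 82.0]
ee_rot: [-0.0, 0.421, 0.907, -0.0]
ft_force: [0.4, 0.8, -0.4]
gripper_width: 17.0
grip_force: 58.0
```

Request:
{"fn": "drive_tool", "kwargs": {
  "steps": [
    [0, 0, 0, 0, 0, 0.2, 1],
    [0, 0, 0, 0, 0, 0.2, 1],
    [0, 0, 0, 0, 0, 0.1, 1],
    [0, 0, 0, 0, 0, 0, 1],
    [0, 0, 0, 0, 0, 0, 1]
  ]
}}

```text
time: 22.92
tcp_pos: [431.7, 364.9, 77.7]
ee_rot: [0.0, 0.421, 0.907, 0.0]
ft_force: [-0.8, 0.0, -0.0]
gripper_width: 17.0
grip_force: 58.0
```

Request:
{"fn": "drive_tool", "kwargs": {
  "steps": [
    [0, 0, 0, 0, 0, 0.2, 1],
    [0, 0, 0, 0, 0, 0.1, 1],
    [0, 0, 0, 0, 0, 0, 1],
    [0, 0, 0, 0, 0, 0, 1]
  ]
}}

```text
time: 23.25
tcp_pos: [431.8, 365.1, 74.9]
ee_rot: [0.0, 0.421, 0.907, 0.0]
ft_force: [0.1, 0.9, 2.0]
gripper_width: 17.6
grip_force: 58.0
```

Request:
{"fn": "drive_tool", "kwargs": {
  "steps": [
    [0, 0, 0, 0, 0, 0.1, 1],
    [0, 0, 0, 0, 0, 0.1, 1],
    [0, 0, 0, 0, 0, 0, 1],
    [0, 0, 0, 0, 0, 0, 1]
  ]
}}

```text
time: 23.58
tcp_pos: [431.7, 365.1, 72.8]
ee_rot: [0.0, 0.421, 0.907, 0.0]
ft_force: [-0.3, 1.0, 2.7]
gripper_width: 17.1
grip_force: 58.0
```

Request:
{"fn": "drive_tool", "kwargs": {
  "steps": [
    [0, 0, 0, 0, 0, 0.1, 1],
    [0, 0, 0, 0, 0, 0.1, 1],
    [0, 0, 0, 0, 0, 0, 1],
    [0, 0, 0, 0, 0, 0, 1]
  ]
}}

```text
time: 23.92
tcp_pos: [431.8, 365.1, 71.8]
ee_rot: [-0.0, 0.421, 0.907, 0.0]
ft_force: [-1.8, 0.1, 8.0]
gripper_width: 17.0
grip_force: 58.0
```

Request:
{"fn": "drive_tool", "kwargs": {
  "steps": [
    [0, 0, 0, 0, 0, 0.1, 1],
    [0, 0, 0, 0, 0, 0.1, 1],
    [0, 0, 0, 0, 0, 0, 1],
    [0, 0, 0, 0, 0, 0, 1]
  ]
}}

```text
time: 24.25
tcp_pos: [431.8, 365.2, 71.7]
ee_rot: [-0.0, 0.421, 0.907, -0.0]
ft_force: [-7.1, -1.5, 17.6]
gripper_width: 17.2
grip_force: 58.0
```

Request:
{"fn": "drive_tool", "kwargs": {
  "steps": [
    [0, 0, 0, 0, 0, 0, 1],
    [0, 0, 0, 0, 0, 0, 1],
    [0, 0, 0, 0, 0, 0, 1],
    [0, 0, 0, 0, 0, 0, 1],
    [0, 0, 0, 0, 0, 0, 1]
  ]
}}

```text
time: 24.67
tcp_pos: [431.8, 365.2, 71.7]
ee_rot: [-0.0, 0.421, 0.907, 0.0]
ft_force: [-7.3, -2.4, 17.2]
gripper_width: 17.1
grip_force: 58.0
```

```bash
python3 - <<'E'
from plan import *
im=viewer.get_image("side");cv2.imwrite("pics/side7.png",im)
def ang(im):
    G=grads(im);best=[]
    for t in np.arange(-.04,.12,.01):
        f=lambda u,y,h=4:(85-u*np.cos(t)+h*np.sin(t),y,60+u*np.sin(t)+h*np.cos(t))
        sc=0
        for A,B in((f(185,-22),f(185,22)),(f(185,-22),f(150,-22)),(f(185,-22,-4),f(150,-22,-4)),(f(140,-42),f(60,-42))):
            uv=proj("side",place(np.linspace(A,B,30),472.5,296.3,-1.033));d=uv[-1]-uv[0];d/=np.linalg.norm(d)
            sc+=np.mean(np.sqrt(sum((map_coordinates(G[0][c],[uv[:,1],uv[:,0]],order=1)*-d[1]+map_coordinates(G[1][c],[uv[:,1],uv[:,0]],order=1)*d[0])**2 for c in range(3))))
        best.append((round(t,2),int(sc)))
    return sorted(best,key=lambda b:-b[1])[:4]
print(ang(cv2.imread("pics/side6.png")),ang(im))
print(im[196:206,222:240].mean(2).astype(int))
o,p,a=pose();print(p,o["ft_force"],o["wrist_torque"],o["time"],o["joint_velocities"])
E
```

```text
[(np.float64(0.07), 721), (np.float64(0.06), 713), (np.float64(0.08), 655), (np.float64(0.02), 638)] [(np.float64(0.11), 757), (np.float64(0.1), 712), (np.float64(0.09), 654), (np.float64(-0.04), 599)]
[[118 117 121 117 119 115 115 118 117  42  37  15  14  20  17  16  37 149]
 [120 114 117 115 111 103 211 255 176 177 135 113  40  36  12  34 143 119]
 [124 125 120 116 175 255 171 165 166 170 135 144 143 155 156 140 110 127]
 [124 125 125 126 141 147 150 163 167 170 173 157 138 147 148 132 172 173]
 [120 119 121 125 134 150 145 144 151 163 167 166 167 168 169 172 170 171]
 [121 119 120 121 118 132 147 145 146 148 143 149 160 170 170 168 172 164]
 [120 124 121 120 116 126 151 152 150 151 148 155 170 167 171 168 163 166]
 [124 127 124 120 120 126 148 151 153 153 135 168 168 165 164 167 168 166]
 [121 122 119 121 119 113 151 151 150 150 124 116 171 174 181 214 161 166]
 [120 122 121 120 122 117 153 149 146 173 194 173 165 156 138 167 183 164]]
[431.826 365.216  71.689] [-7.557 -1.409 17.168] [-0.543  1.339  0.072] 24.7167 [ 0.     0.001 -0.001  0.001  0.001  0.   ]
```

The tongue corner has dropped 3 px (row 195 to 198), about 10 mm as expected for shut. The tool is against a hard stop at TCP z 71.7 (expected 71.9) with a steady 17 N. Handing in.

```bash
python3 -c "
from station import r
print(r.job_done())"
```

```text
the job is handed in; nothing more can be done
None
```

The job is handed in: the module is in the nest with its jack towards the pin bore, the lid is shut on it, and the long pin is through the lid into the bore, held and pressed down with a steady 17 N or so.

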